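Click-test the limit switches and load the leak tester

ROBOT

A 7-joint arm with a two-finger parallel gripper is mounted at the origin on the work surface. World frame = base frame: x ahead of the robot, y to its left, z up, the work surface at z = 0. Lengths are in mm, angles in rad, forces in N, time in s.
With the tool pointing down it reaches from about 350 to 900 mm from the base axis. Payload 19.9 kg.
Tool frame: the origin (TCP) lies midway between the tips of the shut fingers; the grasp point (between the pads) lies 19 mm behind it (ctrl.hold_point_z is the distance from the TCP to the grasp point, in mm); z points along the fingers, y is the line along which they close (so a half turn about z gives the same grasp; the last joint's range is limited). The gripper opens to 94 mm and grips with 3 to 60 N. Pads are 16 mm wide; open, the fingers measure 119 mm over their backs; the gripper's body (75 mm by 177 mm) begins 78 mm behind the grasp point.
Start: joints at [-1.296, 0.417, -0.01, 1.614, 0.005, 1.111, -0.053], TCP at [194.694, 593.88, 205.425] pointing down, gripper open.
Joint ranges: [-2.81, 2.81], [-0.39, 2.02], [-1.27, 1.25], [0.06, 2.57], [-1.19, 4.33], [0.19, 2], [-2.82, 2.82]. Speed limits (rad/s): [1.89, 1.89, 2.39, 2.39, 3.01, 3.01, 3.01].

INTERFACE

Orientations are given as a unit quaternion [w, x, y, z].
In Python, from plant import monitor, viewer, finish_job, ctrl gives the robot as it stands. The module is installed in compiled form; this text tells all that it offers.
- The arm moves only by the shell command python3 -m inch 'ROWS' [FORCE]. ROWS is JSON, a list of rows, each an object of numbers: "x", "y", "z": the shift along the tool's x, y, z normalised to -1 to 1, where 1 is 5 cm; "yaw": the turn about the tool's z normalised to -1 to 1, where 1 is 30 degrees; "claw": the closure, from 0 (fully open) to 1 (shut). In form: [{"x": .., "y": .., "z": .., "yaw": .., "claw": ..}, ...]. A call has 1 to 20 rows; each row shifts and turns the commanded pose from where the row before left it, along the tool's axes as they then stand; what a row does not reach is not made up. A row lasts 1/10 s, in which the tool goes at most 50 mm and 8.59 degrees, less where a joint would pass 70% of its speed; a pose out of reach is approached as far as the arm can. A call with a number of a shift or a turn outside -1 to 1 is refused whole. A call with a gripper value outside its range is refused whole. The fingers move at their own pace and stop on an object; FORCE is the grip in N (left out, the last holds). Time passes only in rows, so rows that do not move let the fingers close. It gives the time, the measured TCP pose, the force, the opening and the grip force at its end, in the units of the state.
- monitor.get_obs(): the state, without advancing time (a new reading comes with each control period).
- viewer.read_camera(name): name is "side" or "top"; returns a dict with "image" (420x560x3 uint8, blue, green, red), "fx", "fy", "cx", "cy" (pixels), "view" (4x4, takes a point from world to camera coordinates). Camera axes: x right, y up, looking along -z (the intrinsics and any distortion apply to the point x, -y, -z); pixel columns grow to the right and rows downward; lengths in mm; the calibration is good to about 2 mm. A picture is of the moment at which its call begins. There is no depth.
- finish_job(): hands the job in; it is judged then, once.
The state is a dict: "time": time; "q": joint angles; "qd": joint speeds; "tau": joint torques, N m; "eef_pos": TCP position; "ee_rot": TCP orientation; "force": force on the tool from outside, world axes, zero at the start; "torque": the same for the moment, N m; "width": opening from 0.0 (shut) to 1.0 (fully open); "grasp_force": force on a finger pad.
Only numpy, scipy, OpenCV 4.12 (cv2) and the standard library are available. Lean on these libraries where they do the work, as an engineer would, in place of code of your own. Each camera call takes 0.05 s, during which the arm holds its last target. There are 200 camera calls.

TASK

Check the limit switches standing on the bench: one after the other, from the robot's left to its right, press each one's roller straight down just until it clicks (hold it a moment, never push on into overtravel, and let it come back up). Stand every switch upright in the leak tester's chamber, shut the lid fully, then give the pump lever at least three full strokes, all the way down and all the way back up, with the lid staying shut. Leave the other things on the bench where they are.

Things in the scene. Friction and masses are not known exactly. Their poses are not given: they have to be found in the camera images.
- tester: the fixed leak tester: a grey base plate 220 x 415 mm and 6 mm thick that carries an open aluminium chamber on its left part and a hand pump on its right part (left and right as the robot sees them). Origin on the table under the chamber's centre; x points away from the robot towards the lid hinge, y to the robot's left along the hinge, z up
- chamber_in (a point): centre of the chamber's inner floor, 12 mm above the table; axes as the tester's. The chamber is an open box, inside 128 mm (x) by 260 mm (y), walls 6 mm, rim 78 mm above this floor (90 mm above the table). Switches stand side by side in it in a row along y
- lid (a joint): hinge angle of the chamber's aluminium lid (140 x 272 mm, 8 mm thick, 0.35 kg), rad: 0 = shut flat on the rim, grows as it opens, 2.1 at most; the start is 1.75 to 2.0, standing up and leaning back a little on the far rim. Its stiff hinge (about 0.36 N m) holds it wherever it is left, so it must be brought all the way down
- lid_hinge (a point): middle of the hinge line (along tester y), at the chamber's far rim, 70 mm beyond the chamber's centre and 90.5 mm above the table; the lid's underside lies in this point's plane and the lid spans 140 mm from here to its free edge
- lid_handle (a point): middle of the lid's steel bar handle, 100 mm long along the hinge direction, 110 mm from the hinge line and 35 mm off the lid's outer face; moves with the lid. The lid can also be pushed by its outer face on either side of the handle
- pump (a joint): angle of the sprung pump lever, rad: 0 = up at rest (lever points from its pivot towards the robot and 0.45 rad above level), grows as the lever is pushed down, 0.70 = bottom stop. A stroke counts as full from below 0.08 to beyond 0.60 and back. About 4 N on the grip starts it, about 9 N holds it at the bottom; it springs back by itself when let go
- pump_pivot (a point): pivot of the pump lever, 125 mm above the table; the lever turns in the tester's x-z plane
- pump_grip (a point): centre of the lever's black rubber grip, 165 mm from the pivot; the grip is round, 26 mm thick and about 70 mm long along the lever; moves with the lever
- switch_a: the left one of up to three alike grey limit switches with roller levers (may be absent), standing loose on the table: housing 68 (x) x 36 (y) x 42 mm high, about 0.26 kg; origin at the centre of its underside, x runs along the housing towards the roller. Best gripped across its 36 mm sides. The order from the robot's left (+y) to right is always left, middle, right
- lever_a (a joint): roller lever of the left switch, rad: 0 = free, grows as the roller is pressed down. It clicks at 0.14 (roller 6.3 mm down); beyond 0.29 (13.4 mm down) is harmful overtravel. Sprung: about 2.7 N on the roller to start it, 4 N at the click; it comes back up when let go
- roller_a (a point): centre of the black roller of the left switch, 18 mm across and 14 mm wide; when free, its centre is 22 mm from the switch's origin towards x and 66 mm above its underside (top of the roller 75 mm). The lever's pivot is 22 mm from the origin towards -x, 46 mm up
- switch_b: the middle one of up to three alike grey limit switches with roller levers (may be absent), standing loose on the table: housing 68 (x) x 36 (y) x 42 mm high, about 0.26 kg; origin at the centre of its underside, x runs along the housing towards the roller. Best gripped across its 36 mm sides. The order from the robot's left (+y) to right is always left, middle, right
- lever_b (a joint): roller lever of the middle switch, rad: 0 = free, grows as the roller is pressed down. It clicks at 0.14 (roller 6.3 mm down); beyond 0.29 (13.4 mm down) is harmful overtravel. Sprung: about 2.7 N on the roller to start it, 4 N at the click; it comes back up when let go
- roller_b (a point): centre of the black roller of the middle switch, 18 mm across and 14 mm wide; when free, its centre is 22 mm from the switch's origin towards x and 66 mm above its underside (top of the roller 75 mm). The lever's pivot is 22 mm from the origin towards -x, 46 mm up
- switch_c: the right one of up to three alike grey limit switches with roller levers (may be absent), standing loose on the table: housing 68 (x) x 36 (y) x 42 mm high, about 0.26 kg; origin at the centre of its underside, x runs along the housing towards the roller. Best gripped across its 36 mm sides. The order from the robot's left (+y) to right is always left, middle, right
- lever_c (a joint): roller lever of the right switch, rad: 0 = free, grows as the roller is pressed down. It clicks at 0.14 (roller 6.3 mm down); beyond 0.29 (13.4 mm down) is harmful overtravel. Sprung: about 2.7 N on the roller to start it, 4 N at the click; it comes back up when let go
- roller_c (a point): centre of the black roller of the right switch, 18 mm across and 14 mm wide; when free, its centre is 22 mm from the switch's origin towards x and 66 mm above its underside (top of the roller 75 mm). The lever's pivot is 22 mm from the origin towards -x, 46 mm up
- tape: black roll of tape lying flat, 70 mm across, 24 mm high; not part of the job
- carton: small plain cardboard box, 50 x 60 x 40 mm; not part of the job
- sensor: white domed ceiling sensor, 84 mm across, 36 mm high; not part of the job
- screwdriver: screwdriver lying flat, nearer the robot than the switches; not part of the job
- jar: small closed glass jar, 48 mm across, 60 mm high; not part of the job
- wrench: wrench lying flat, nearer the robot than the tester; not part of the job
- mug: white mug, 72 mm across, 85 mm high, beyond the pump at the robot's right; not part of the job

How it is judged (in metres and radians):
On the way, in this order (a step that is already met when the one before it is completed fails the run):
1. the left switch, if present, has been pressed until it clicked (value of joint lever_a above 0.14 rad), for 0.2 s.
2. the middle switch, if present, has been pressed until it clicked (value of joint lever_b above 0.14 rad), for 0.2 s.
3. the right switch, if present, has been pressed until it clicked (value of joint lever_c above 0.14 rad), for 0.2 s.
4. all switches stand in the chamber and its lid is shut (x of switch_a in the frame of chamber_in between -0.06 and 0.06 m and y of switch_a in the frame of chamber_in between -0.13 and 0.13 m and z of switch_a in the frame of chamber_in between -0.01 and 0.012 m and angle between each of switch_a, switch_b, switch_c's own z axis and vertical below 0.15 rad and x of switch_b in the frame of chamber_in between -0.06 and 0.06 m and y of switch_b in the frame of chamber_in between -0.13 and 0.13 m and z of switch_b in the frame of chamber_in between -0.01 and 0.012 m and x of switch_c in the frame of chamber_in between -0.06 and 0.06 m and y of switch_c in the frame of chamber_in between -0.13 and 0.13 m and z of switch_c in the frame of chamber_in between -0.01 and 0.012 m and value of joint lid below 0.05 rad), for 0.2 s.
5. first stroke: pump lever right down, lid shut (value of joint pump above 0.6 rad and value of joint lid below 0.05 rad), for 0.05 s.
6. first stroke: pump lever right back up (value of joint pump below 0.08 rad), for 0.05 s.
7. second stroke: pump lever right down, lid shut (all of step 5), for 0.05 s.
8. second stroke: pump lever right back up (value of joint pump below 0.08 rad), for 0.05 s.
9. third stroke: pump lever right down, lid shut (all of step 7), for 0.05 s.
10. third stroke: pump lever right back up (value of joint pump below 0.08 rad), for 0.05 s.
At the end, for the whole second after the job is handed in: Every switch stands upright (within 0.15 rad) on the chamber floor, roller free, at rest; the lid is shut (below 0.05 rad) and the pump lever is back up (below 0.08 rad) (all of step 4 and value of joint pump below 0.08 rad and value of joint each of lever_a, lever_b, lever_c below 0.06 rad and linear speed of each of switch_a, switch_b, switch_c below 0.03 m/s); the robot touches nothing.
It fails at once if a switch's roller is pressed into overtravel (lever beyond 0.29 rad) (value of joint any of lever_a, lever_b, lever_c above 0.29 rad).
It fails at once if another thing on the bench is moved by more than 40 mm (distance of any of tape, carton, sensor, screwdriver, jar, wrench, mug from where it was at the start of the episode above 0.04 m).
Of switch_a, switch_b, switch_c only 2 to 3 are there at a start; the rules pass over those that are not, and their reading is None.
At some moment in a run one of switch_a, switch_b, switch_c may be knocked a few centimetres aside while the robot is not near it.
It also fails if it takes over 210 s, if anything falls off the work surface, if the arm or the gripper's body presses on something with over 40 N, if the wrist force passes 120 N, or if a joint passes its speed limit or range.

## Working session

There is one attempt and no reset: what is moved stays moved. The work goes in short steps, Python scripts to look and compute and a shell command to move; the robot and the scene stay as the last step left them, time stands still between calls to the robot, and variables do not carry over. Pictures are saved under pics/ and viewed, at most 14 in all, crops included, and the job is handed in when it is done.

```bash
mkdir -p pics; cat > h.py <<'E'
import numpy as np, cv2
from plant import monitor, viewer, finish_job, ctrl
def snap(n,f):
    c=viewer.read_camera(n); cv2.imwrite('pics/'+f,c['image']); 
    np.savez('/tmp/'+n+'.npz',**{k:np.array(v) for k,v in c.items()}); return c
def load(n): return dict(np.load('/tmp/'+n+'.npz',allow_pickle=True))
def ray(c,u,v):
    V=np.array(c['view'],float);R=V[:3,:3];t=V[:3,3]
    d=np.array([(u-c['cx'])/c['fx'],-(v-c['cy'])/c['fy'],-1.])
    return -R.T@t, R.T@d
def onz(c,u,v,z):
    o,d=ray(c,u,v); return o+d*(z-o[2])/d[2]
def proj(c,p):
    V=np.array(c['view'],float);q=V[:3,:3]@np.array(p,float)+V[:3,3]
    return np.array([c['cx']+c['fx']*q[0]/-q[2], c['cy']-c['fy']*q[1]/-q[2]])
E
python3 - <<'E'
from h import *
for n in('top','side'):
    c=snap(n,n+'0.png'); print(n,[k for k in c],c['fx'],c['cx'],c['cy'],-np.array(c['view'])[:3,:3].T@np.array(c['view'])[:3,3])
o=monitor.get_obs();print(o['time'],o['eef_pos'],o['ee_rot'],o['width'],ctrl.hold_point_z)
E
```

```text
top ['image', 'fx', 'fy', 'cx', 'cy', 'view'] 457.62856733682355 276.64285448801445 209.17362133762444 [ 214.33205606  -50.30312231 1669.89083307]
side ['image', 'fx', 'fy', 'cx', 'cy', 'view'] 471.7323329237933 277.7032704742252 210.29676915183313 [-221.90032401 -868.54025833  873.38930761]
0.1 [194.60914637 593.59033585 204.90632164] [-4.53587000e-05  1.57732683e-01  9.87481707e-01 -5.25598736e-04] 1.0009447405945324 18.8
```

View pics/top0.png

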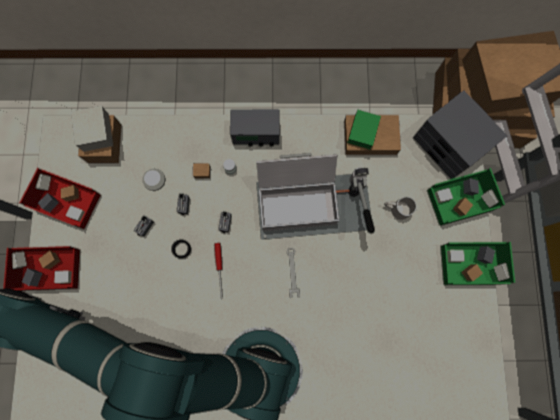

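View pics/side0.png

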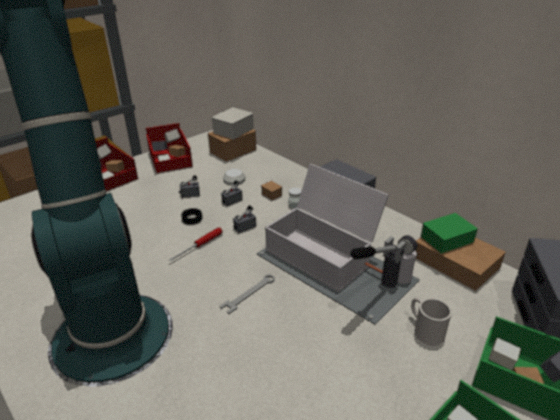

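The top view shows switches at about (145,226), (183,204) and (225,222), the chamber around (298,207), the pump grip near (368,220) and the wrench at (293,272). Next I'll enlarge the switch and tester areas.

```bash
python3 - <<'E'
from h import *
t=load('top')['image'];s=load('side')['image']
r=lambda im,x,y,w,h,k:cv2.resize(im[y:y+h,x:x+w],None,fx=k,fy=k,interpolation=cv2.INTER_CUBIC)
a=r(t,130,185,110,60,7); b=r(s,170,170,100,66,4); d=r(t,250,150,130,95,3)
im=np.zeros((430+165,800,3),np.uint8); 
a=cv2.resize(a,(550,300)); im[:300,:550]=a; im[300:564,:400]=b; im[300:585,405:795]=d
cv2.imwrite('pics/crop1.png',im)
E
```

```text
(no output)
```

View pics/crop1.png

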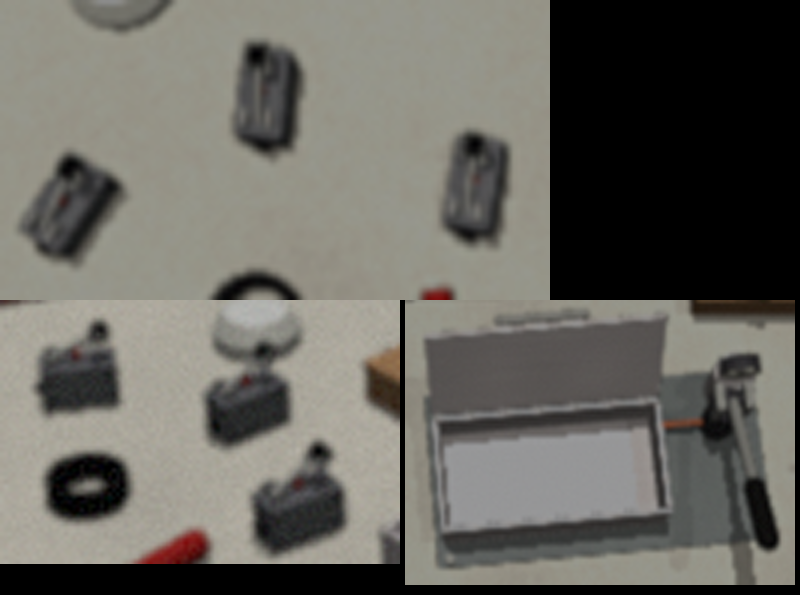

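The crop shows all three rollers on the far ends: a at (144,218), b at (181,196), c at (225,214). The chamber rim corners are at about (259,189), (336,183), (338,222) and (263,227).

```bash
cat >> h.py <<'E'
def blobs(c,th,box,amin):
    im=cv2.resize(c['image'],None,fx=4,fy=4,interpolation=cv2.INTER_CUBIC).max(axis=2)
    m=np.zeros_like(im);x0,y0,x1,y1=[4*k for k in box]
    m[y0:y1,x0:x1]=(im[y0:y1,x0:x1]<th)*255
    cs,_=cv2.findContours(m,cv2.RETR_EXTERNAL,cv2.CHAIN_APPROX_NONE)
    return [k for k in cs if cv2.contourArea(k)>16*amin]
def cen(k):
    M=cv2.moments(k);return np.array([M['m10']/M['m00'],M['m01']/M['m00']])/4-.375
def tri(c1,p1,c2,p2):
    (o1,d1),(o2,d2)=ray(c1,*p1),ray(c2,*p2)
    s=np.linalg.lstsq(np.c_[d1,-d2],o2-o1,rcond=None)[0]
    a,b=o1+s[0]*d1,o2+s[1]*d2; return (a+b)/2,np.linalg.norm(a-b)
E
python3 - <<'E'
from h import *
T,S=load('top'),load('side')
for k in blobs(T,105,(130,188,238,240),30):
    (x,y),wh,a=cv2.minAreaRect(k); b=(cv2.boxPoints(((x,y),wh,a))/4-.375)
    w=np.array([onz(T,u,v,42)[:2] for u,v in b]); e=[w[1]-w[0],w[2]-w[1]]; e=max(e,key=np.linalg.norm)
    print('house',cen(k),w.mean(0).round(),np.linalg.norm(w[1]-w[0]).round(),np.linalg.norm(w[2]-w[1]).round(),'yaw',np.degrees(np.arctan2(e[1],e[0])).round(1))
for n,c,bx in(('T',T,(130,188,238,235)),('S',S,(175,172,262,236))):
  for th in (35,45):
    print(n,th,[(cen(k).round(1).tolist(),cv2.contourArea(k)/16) for k in blobs(c,th,bx,3)])
for p,z in [((262.7,227.3),90),((338.3,221.7),90),((259,189),90),((335.7,183.3),90)]: print(onz(T,*p,z).round(1))
for n,pt,ps in [('a',(144,218),(194.5,178)),('b',(181.4,195.8),(236,183.3)),('c',(225,214),(249.7,208))]:
    print(n,tri(T,pt,S,ps),onz(T,*pt,66))
E
```

```text
house [143.94228987 226.33859405] [496. 422.] 74.0 55.0 yaw -27.7
house [224.91385014 222.36330919] [511. 130.] 83.0 44.0 yaw -7.8
house [183.20115676 204.37944416] [578. 283.] 84.0 47.0 yaw -4.5
T 35 [([223.1, 231.2], 3.65625), ([147.8, 227.6], 23.84375), ([143.6, 218.1], 9.0), ([182.3, 213.2], 4.5625), ([224.4, 213.7], 7.21875), ([187.3, 206.5], 8.125), ([180.9, 195.7], 7.53125)]
T 45 [([224.2, 230.6], 9.75), ([147.8, 227.6], 36.09375), ([143.7, 218.1], 12.03125), ([224.3, 213.7], 10.09375), ([185.9, 207.9], 29.40625), ([180.9, 195.8], 10.53125)]
S 35 [([235.6, 226.2], 12.875), ([191.4, 216.2], 221.96875), ([249.2, 207.4], 3.84375), ([223.9, 199.8], 10.34375)]
S 45 [([244.0, 225.4], 136.09375), ([191.4, 216.2], 234.65625), ([249.3, 207.6], 6.15625), ([231.4, 198.8], 122.53125), ([183.2, 192.9], 21.78125), ([193.2, 191.6], 46.34375), ([235.2, 182.3], 4.75)]
[484.6  -7.6  90. ]
[ 503.4 -273.    90. ]
[622.9   5.7  90. ]
[ 642.9 -268.2   90. ]
a (array([524.11852699, 416.45525636,  65.23664033]), np.float64(0.30481018838802304)) [524.10469039 416.15978519  66.        ]
b (array([605.97602106, 285.67102299,  65.35713473]), np.float64(1.9489692334784292)) [604.9811711  286.04182997  66.        ]
c (array([537.68821517, 126.95811001,  68.79689685]), np.float64(1.9003355030646918)) [537.44302227 127.77821725  66.        ]
```

```bash
python3 - <<'E'
from h import *
T=load('top'); im=T['image']
out=[]
for n,r,yaws in [('a',(524,416.3),(-28,-34)),('b',(605.5,286),(-4,-8)),('c',(537.5,127.4),(-4,-8))]:
    u,v=proj(T,(*r,66)).astype(int); x0,y0=u-14,v-9
    k=cv2.resize(im[y0:y0+32,x0:x0+26],None,fx=10,fy=10,interpolation=cv2.INTER_CUBIC); k=cv2.convertScaleAbs(k,alpha=1.6)
    for yw,col in zip(yaws,[(0,255,0),(255,0,255)]):
        a=np.radians(yw);cx=np.array([np.cos(a),np.sin(a)]);cy=np.array([-cx[1],cx[0]])
        o=np.array(r)-22*cx
        P=[proj(T,(*(o+34*i*cx+18*j*cy),42)) for i,j in((1,1),(1,-1),(-1,-1),(-1,1))]
        P=((np.array(P)+.5-[x0,y0])*10).astype(np.int32); cv2.polylines(k,[P],True,col,1)
    out.append(k)
cv2.imwrite('pics/crop2.png',np.hstack(out))
E
```

```text
(no output)
```

View pics/crop2.png

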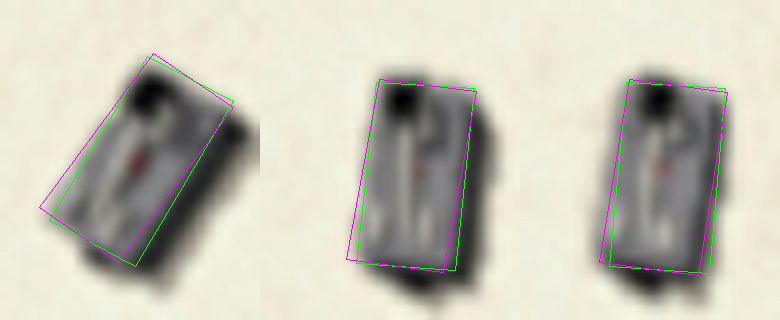

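The outlines fit the housings well: yaw is about -31° for a, -5° for b and -6° for c. Next I'll write a helper for distances in tool axes and go above roller a.

```bash
cat >> h.py <<'E'
from scipy.spatial.transform import Rotation as Ro
def go(p=None,ya=None):
    "units to go in tool axes (1=50mm / 30deg); ya: world angle of tool y, deg"
    o=monitor.get_obs();q=o['ee_rot'];R=Ro.from_quat([q[1],q[2],q[3],q[0]]).as_matrix()
    a=np.degrees(np.arctan2(R[1,1],R[0,1]));s=''
    if ya is not None:
        d=-((ya-a+90)%180-90); s=f' yaw {d/30:.3f}'
    p=o['eef_pos'] if p is None else p
    u=R.T@(np.array(p)-o['eef_pos'])/50
    print('t %.1f'%o['time'],'tcp',np.round(o['eef_pos'],1),'ya %.1f'%a,'tilt',np.round(R[:2,2],3),'F',np.round(o['force'],1),'w',np.round(o['width'],3),'-> xyz',u.round(3),'total',np.abs(u).max().round(2),s)
E
python3 -c "
from h import *
go((524,416.3,110))"
```

```text
t 0.1 tcp [194.6 593.6 204.9] ya 71.8 tilt [-0.    -0.001] F [0.8 0.8 0.3] w 1.001 -> xyz [-7.364 -1.315  1.9  ] total 7.36
```

```bash
r='x'; python3 -m inch '[{"x":-0.41,"y":-0.073,"z":0,"claw":1},{"x":-0.41,"y":-0.073,"claw":1,"z":0},{"x":-0.41,"y":-0.073,"z":0.1,"claw":1},{"x":-0.41,"y":-0.073,"z":0.1,"claw":1},{"x":-0.41,"y":-0.073,"z":0.1,"claw":1},{"x":-0.41,"y":-0.073,"z":0.1,"claw":1},{"x":-0.41,"y":-0.073,"z":0.1,"claw":1},{"x":-0.41,"y":-0.073,"z":0.1,"claw":1},{"x":-0.41,"y":-0.073,"z":0.1,"claw":1},{"x":-0.41,"y":-0.073,"z":0.1,"claw":1},{"x":-0.41,"y":-0.073,"z":0.1,"claw":1},{"x":-0.41,"y":-0.073,"z":0.1,"claw":1},{"x":-0.41,"y":-0.073,"z":0.1,"claw":1},{"x":-0.41,"y":-0.073,"z":0.1,"claw":1},{"x":-0.41,"y":-0.073,"z":0.1,"claw":1},{"x":-0.41,"y":-0.073,"z":0.1,"claw":1},{"x":-0.41,"y":-0.073,"z":0.1,"claw":1},{"x":-0.4,"y":-0.073,"z":0.1,"claw":1},{"x":0,"y":0,"z":0,"claw":1},{"x":0,"y":0,"z":0,"claw":1}]' 20
python3 -c "
from h import *
go((524,416.3,80))"
```

```text
t 0.1 tcp [194.6 593.6 204.9] ya 71.8 tilt [-0.    -0.001] F [0.8 0.8 0.3] w 1.001 -> xyz [-7.364 -1.315  2.5  ] total 7.36 schema error: expected keys x, y, z, yaw, claw
```

```bash
python3 -m inch '[{"x":-0.41,"y":-0.073,"z":0,"yaw":0,"claw":1},{"x":-0.41,"y":-0.073,"z":0,"yaw":0,"claw":1},{"x":-0.41,"y":-0.073,"z":0.1,"yaw":0,"claw":1},{"x":-0.41,"y":-0.073,"z":0.1,"yaw":0,"claw":1},{"x":-0.41,"y":-0.073,"z":0.1,"yaw":0,"claw":1},{"x":-0.41,"y":-0.073,"z":0.1,"yaw":0,"claw":1},{"x":-0.41,"y":-0.073,"z":0.1,"yaw":0,"claw":1},{"x":-0.41,"y":-0.073,"z":0.1,"yaw":0,"claw":1},{"x":-0.41,"y":-0.073,"z":0.1,"yaw":0,"claw":1},{"x":-0.41,"y":-0.073,"z":0.1,"yaw":0,"claw":1},{"x":-0.41,"y":-0.073,"z":0.1,"yaw":0,"claw":1},{"x":-0.41,"y":-0.073,"z":0.1,"yaw":0,"claw":1},{"x":-0.41,"y":-0.073,"z":0.1,"yaw":0,"claw":1},{"x":-0.41,"y":-0.073,"z":0.1,"yaw":0,"claw":1},{"x":-0.41,"y":-0.073,"z":0.1,"yaw":0,"claw":1},{"x":-0.41,"y":-0.073,"z":0.1,"yaw":0,"claw":1},{"x":-0.41,"y":-0.073,"z":0.1,"yaw":0,"claw":1},{"x":-0.4,"y":-0.073,"z":0.1,"yaw":0,"claw":1},{"x":0,"y":0,"z":0,"yaw":0,"claw":1},{"x":0,"y":0,"z":0,"yaw":0,"claw":1}]' 20
python3 -c "
from h import *
go((524,416.3,80))"
```

```text
time: 2.1
eef_pos: [524.1, 416.6, 125.0]
ee_rot: [-0.0, 0.158, 0.987, -0.0]
force: [0.1, -0.1, -0.4]
width: 0.005
grasp_force: 0.0
t 2.1 tcp [524.1 416.6 125. ] ya 71.8 tilt [-0.001 -0.   ] F [ 0.1 -0.1 -0.4] w 0.005 -> xyz [-0.001 -0.005  0.901] total 0.9
```

```bash
python3 -m inch '[{"x":0,"y":0,"z":0.3,"yaw":0,"claw":1},{"x":0,"y":0,"z":0.3,"yaw":0,"claw":1},{"x":0,"y":0,"z":0.2,"yaw":0,"claw":1},{"x":0,"y":0,"z":0.1,"yaw":0,"claw":1},{"x":0,"y":0,"z":0.08,"yaw":0,"claw":1},{"x":0,"y":0,"z":0.08,"yaw":0,"claw":1},{"x":0,"y":0,"z":0,"yaw":0,"claw":1},{"x":0,"y":0,"z":0,"yaw":0,"claw":1}]'
python3 -c "
from h import *
snap('side','s1.png');t=load('side')['image'];cv2.imwrite('pics/s1c.png',cv2.resize(t[130:220,150:270],None,fx=5,fy=5,interpolation=cv2.INTER_CUBIC))"
```

```text
time: 2.9
eef_pos: [524.8, 416.7, 73.0]
ee_rot: [0.0, 0.158, 0.987, 0.0]
force: [1.2, -1.8, 5.1]
width: -0.0
grasp_force: 2.1
```

View pics/s1c.png

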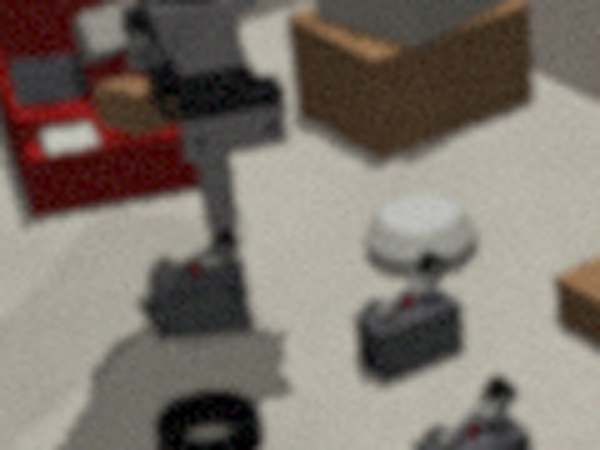

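The fingertip sits centrally on roller a and contact has started. I'll press on to z of about 66, hold, then lift.

```bash
python3 -m inch '[{"x":0,"y":0,"z":0.04,"yaw":0,"claw":1},{"x":0,"y":0,"z":0.04,"yaw":0,"claw":1},{"x":0,"y":0,"z":0.03,"yaw":0,"claw":1},{"x":0,"y":0,"z":0,"yaw":0,"claw":1},{"x":0,"y":0,"z":0,"yaw":0,"claw":1},{"x":0,"y":0,"z":0,"yaw":0,"claw":1},{"x":0,"y":0,"z":0,"yaw":0,"claw":1}]'
python3 -c "
from h import *
go()"
```

```text
time: 3.65
eef_pos: [525.2, 416.6, 67.7]
ee_rot: [0.001, 0.158, 0.987, 0.0]
force: [3.0, -2.3, 6.0]
width: 0.005
grasp_force: 2.8
t 3.6 tcp [525.2 416.6  67.7] ya 71.8 tilt [0.002 0.001] F [ 3.  -2.3  6. ] w 0.005 -> xyz [0. 0. 0.] total 0.0
```

```bash
python3 -m inch '[{"x":0,"y":0,"z":0.03,"yaw":0,"claw":1},{"x":0,"y":0,"z":0.02,"yaw":0,"claw":1},{"x":0,"y":0,"z":0,"yaw":0,"claw":1},{"x":0,"y":0,"z":0,"yaw":0,"claw":1},{"x":0,"y":0,"z":0,"yaw":0,"claw":1},{"x":0,"y":0,"z":0,"yaw":0,"claw":1}]'
python3 -c "
from h import *
c=snap('side','s2.png');t=c['image'];cv2.imwrite('pics/s2c.png',np.hstack([cv2.resize(t[165:200,170:210],None,fx=9,fy=9,interpolation=cv2.INTER_CUBIC),cv2.resize(cv2.imread('pics/side0.png')[165:200,170:210],None,fx=9,fy=9,interpolation=cv2.INTER_CUBIC)]))
go((605.5,286,120),85)"
```

```text
time: 4.25
eef_pos: [525.3, 416.7, 65.2]
ee_rot: [0.001, 0.158, 0.987, 0.0]
force: [3.9, -1.7, 5.7]
width: 0.01
grasp_force: 2.9
t 4.3 tcp [525.3 416.7  65.3] ya 71.8 tilt [0.002 0.001] F [ 3.2 -2.2  6. ] w 0.006 -> xyz [-2.34  -1.982 -1.094] total 2.34  yaw -0.439
```

View pics/s2c.png

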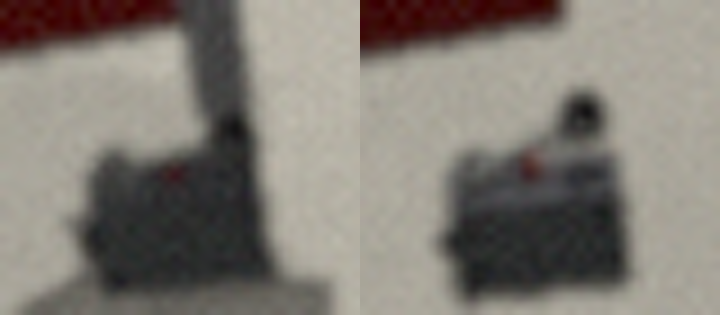

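Roller a is down about 8–10 mm, consistent with the TCP reading, so it is past the click and short of overtravel. Next: release and go over roller b.

```bash
python3 -m inch '[{"x":0,"y":0,"z":-0.1,"yaw":0,"claw":1},{"x":0,"y":0,"z":-0.3,"yaw":0,"claw":1},{"x":0,"y":0,"z":-0.35,"yaw":0,"claw":1},{"x":0,"y":0,"z":-0.35,"yaw":0,"claw":1},{"x":-0.3,"y":-0.25,"z":0,"yaw":0,"claw":1},{"x":-0.3,"y":-0.25,"z":0,"yaw":0,"claw":1},{"x":-0.3,"y":-0.25,"z":0,"yaw":0,"claw":1},{"x":-0.3,"y":-0.25,"z":0,"yaw":0,"claw":1},{"x":-0.3,"y":-0.25,"z":0,"yaw":0,"claw":1},{"x":-0.3,"y":-0.25,"z":0,"yaw":0,"claw":1},{"x":-0.3,"y":-0.25,"z":0,"yaw":0,"claw":1},{"x":-0.24,"y":-0.23,"z":0,"yaw":0,"claw":1},{"x":0,"y":0,"z":0,"yaw":0,"claw":1},{"x":0,"y":0,"z":0,"yaw":0,"claw":1}]'
python3 -c "
from h import *
T=snap('top','t3.png');S=snap('side','s3.png')
print([cen(k).round(1).tolist() for k in blobs(S,105,(170,165,262,236),30)],[cen(k).round(1).tolist() for k in blobs(T,45,(130,188,238,235),6)])
go((605.5,286,72),85)"
```

```text
time: 5.7
eef_pos: [604.5, 286.5, 119.8]
ee_rot: [-0.0, 0.158, 0.987, 0.0]
force: [0.4, -0.2, 0.4]
width: 0.003
grasp_force: 0.0
[[214.7, 231.7], [191.7, 216.5], [244.1, 221.3], [189.1, 189.8], [231.2, 194.5], [178.8, 166.8]] [[145.0, 231.7], [224.4, 213.7], [189.4, 223.0], [184.7, 194.9], [144.1, 208.6]]
t 5.8 tcp [604.1 287.3 119.6] ya 71.9 tilt [-0.  0.] F [-0.9  0.1  0.3] w 0.005 -> xyz [-0.036 -0.017  0.952] total 0.95  yaw -0.436
```

```bash
python3 -m inch '[{"x":-0.03,"y":-0.01,"z":0.3,"yaw":0,"claw":1},{"x":0,"y":0,"z":0.3,"yaw":0,"claw":1},{"x":0,"y":0,"z":0.15,"yaw":0,"claw":1},{"x":0,"y":0,"z":0.1,"yaw":0,"claw":1},{"x":0,"y":0,"z":0.06,"yaw":0,"claw":1},{"x":0,"y":0,"z":0.06,"yaw":0,"claw":1},{"x":0,"y":0,"z":0,"yaw":0,"claw":1},{"x":0,"y":0,"z":0,"yaw":0,"claw":1}]'
python3 -c "
from h import *
c=dict(load('side'));c['image']=cv2.imread('pics/side0.png')
print([cen(k).round(1).tolist() for k in blobs(c,105,(170,165,262,236),30)])
go((605.5,286,65))"
```

```text
time: 6.6
eef_pos: [607.1, 285.1, 71.8]
ee_rot: [0.001, 0.158, 0.987, 0.0]
force: [3.4, -1.9, 4.5]
width: 0.003
grasp_force: 2.5
[[191.4, 216.3], [244.5, 221.5], [231.9, 193.9], [189.5, 188.8], [179.0, 166.9]]
t 6.6 tcp [607.1 285.1  71.8] ya 71.8 tilt [0.002 0.   ] F [ 3.4 -1.9  4.5] w 0.003 -> xyz [0.037 0.007 0.136] total 0.14
```

```bash
python3 -m inch '[{"x":0,"y":0,"z":0.04,"yaw":0,"claw":1},{"x":0,"y":0,"z":0.04,"yaw":0,"claw":1},{"x":0,"y":0,"z":0.03,"yaw":0,"claw":1},{"x":0,"y":0,"z":0.02,"yaw":0,"claw":1},{"x":0,"y":0,"z":0,"yaw":0,"claw":1},{"x":0,"y":0,"z":0,"yaw":0,"claw":1},{"x":0,"y":0,"z":0,"yaw":0,"claw":1},{"x":0,"y":0,"z":0,"yaw":0,"claw":1}]'
python3 -c "
from h import *
go((537.5,127.4,65.3))"
```

```text
time: 7.4
eef_pos: [607.4, 285.3, 65.7]
ee_rot: [0.001, 0.158, 0.987, 0.001]
force: [4.3, -0.7, 5.4]
width: 0.003
grasp_force: 2.9
t 7.4 tcp [607.4 285.3  65.7] ya 71.8 tilt [0.003 0.001] F [ 4.3 -0.7  5.4] w 0.003 -> xyz [ 0.344 -3.437  0.   ] total 3.44
```

```bash
python3 -m inch '[{"x":0,"y":0,"z":-0.1,"yaw":0,"claw":1},{"x":0,"y":0,"z":-0.3,"yaw":0,"claw":1},{"x":0,"y":0,"z":-0.35,"yaw":0,"claw":1},{"x":0,"y":0,"z":-0.35,"yaw":0,"claw":1},{"x":0.034,"y":-0.34,"z":0,"yaw":0,"claw":1},{"x":0.034,"y":-0.34,"z":0,"yaw":0,"claw":1},{"x":0.034,"y":-0.34,"z":0,"yaw":0,"claw":1},{"x":0.034,"y":-0.34,"z":0,"yaw":0,"claw":1},{"x":0.034,"y":-0.34,"z":0,"yaw":0,"claw":1},{"x":0.034,"y":-0.34,"z":0,"yaw":0,"claw":1},{"x":0.034,"y":-0.34,"z":0,"yaw":0,"claw":1},{"x":0.034,"y":-0.34,"z":0,"yaw":0,"claw":1},{"x":0.034,"y":-0.34,"z":0,"yaw":0,"claw":1},{"x":0.034,"y":-0.34,"z":0,"yaw":0,"claw":1},{"x":0,"y":0,"z":0,"yaw":0,"claw":1},{"x":0,"y":0,"z":0,"yaw":0,"claw":1}]'
python3 -c "
from h import *
S=snap('side','s4.png')
print([cen(k).round(1).tolist() for k in blobs(S,105,(170,165,262,236),30)])
go((537.5,127.4,72),85)"
```

```text
time: 9.0
eef_pos: [536.9, 128.8, 119.7]
ee_rot: [0.0, 0.158, 0.987, 0.0]
force: [-0.4, 0.6, 1.2]
width: 0.004
grasp_force: 0.0
[[191.4, 216.4], [244.0, 221.6], [189.1, 189.8], [240.9, 184.2], [178.8, 166.8]]
t 9.1 tcp [537.1 129.3 119.6] ya 71.9 tilt [0. 0.] F [ 0.4 -0.3  0.7] w 0.001 -> xyz [-0.02  -0.033  0.952] total 0.95  yaw -0.438
```

```bash
python3 -m inch '[{"x":-0.02,"y":-0.03,"z":0.3,"yaw":0,"claw":1},{"x":0,"y":0,"z":0.3,"yaw":0,"claw":1},{"x":0,"y":0,"z":0.15,"yaw":0,"claw":1},{"x":0,"y":0,"z":0.1,"yaw":0,"claw":1},{"x":0,"y":0,"z":0.06,"yaw":0,"claw":1},{"x":0,"y":0,"z":0.06,"yaw":0,"claw":1},{"x":0,"y":0,"z":0,"yaw":0,"claw":1},{"x":0,"y":0,"z":0,"yaw":0,"claw":1}]'
python3 -c "
from h import *
go((537.5,127.4,65.3))"
```

```text
time: 9.85
eef_pos: [538.5, 127.4, 71.8]
ee_rot: [0.001, 0.158, 0.987, 0.0]
force: [3.0, -0.5, 4.5]
width: 0.006
grasp_force: 2.5
t 9.8 tcp [538.5 127.4  71.8] ya 71.8 tilt [0.002 0.   ] F [ 3.  -0.5  4.5] w 0.006 -> xyz [ 0.019 -0.007  0.131] total 0.13
```

Contact on c reads the same as on b. I'll press to the same depth, lift, move back out of the way and look.

```bash
python3 -m inch '[{"x":0,"y":0,"z":0.04,"yaw":0,"claw":1},{"x":0,"y":0,"z":0.04,"yaw":0,"claw":1},{"x":0,"y":0,"z":0.03,"yaw":0,"claw":1},{"x":0,"y":0,"z":0.03,"yaw":0,"claw":1},{"x":0,"y":0,"z":0,"yaw":0,"claw":1},{"x":0,"y":0,"z":0,"yaw":0,"claw":1},{"x":0,"y":0,"z":0,"yaw":0,"claw":1},{"x":0,"y":0,"z":0,"yaw":0,"claw":1}]'
python3 -m inch '[{"x":0,"y":0,"z":-0.1,"yaw":0,"claw":1},{"x":0,"y":0,"z":-0.3,"yaw":0,"claw":1},{"x":0,"y":0,"z":-0.4,"yaw":0,"claw":1},{"x":0,"y":0,"z":-0.4,"yaw":0,"claw":1},{"x":0.2,"y":0,"z":-0.4,"yaw":0,"claw":0},{"x":0.4,"y":0,"z":-0.4,"yaw":0,"claw":0},{"x":0.4,"y":0,"z":0,"yaw":0,"claw":0},{"x":0.4,"y":0,"z":0,"yaw":0,"claw":0},{"x":0.4,"y":0,"z":0,"yaw":0,"claw":0},{"x":0.4,"y":0,"z":0,"yaw":0,"claw":0},{"x":0.3,"y":0,"z":0,"yaw":0,"claw":0},{"x":0,"y":0,"z":0,"yaw":0,"claw":0},{"x":0,"y":0,"z":0,"yaw":0,"claw":0}]'
python3 -c "
from h import *
T=snap('top','t5.png');S=snap('side','s5.png')
im=np.zeros((600,800,3),np.uint8);im[:300]=cv2.resize(T['image'][180:255,120:320],(800,300),interpolation=cv2.INTER_CUBIC);im[300:]=cv2.resize(S['image'][155:245,150:390],(800,300),interpolation=cv2.INTER_CUBIC)
cv2.imwrite('pics/c5.png',im)"
```

```text
time: 10.65
eef_pos: [538.7, 127.4, 65.1]
ee_rot: [0.001, 0.158, 0.987, 0.001]
force: [4.0, -1.2, 6.7]
width: 0.005
grasp_force: 2.9
time: 11.95
eef_pos: [419.0, 166.1, 164.3]
ee_rot: [0.0, 0.158, 0.987, 0.0]
force: [0.4, -0.4, 0.1]
width: 0.737
grasp_force: 0.0
```

View pics/c5.png

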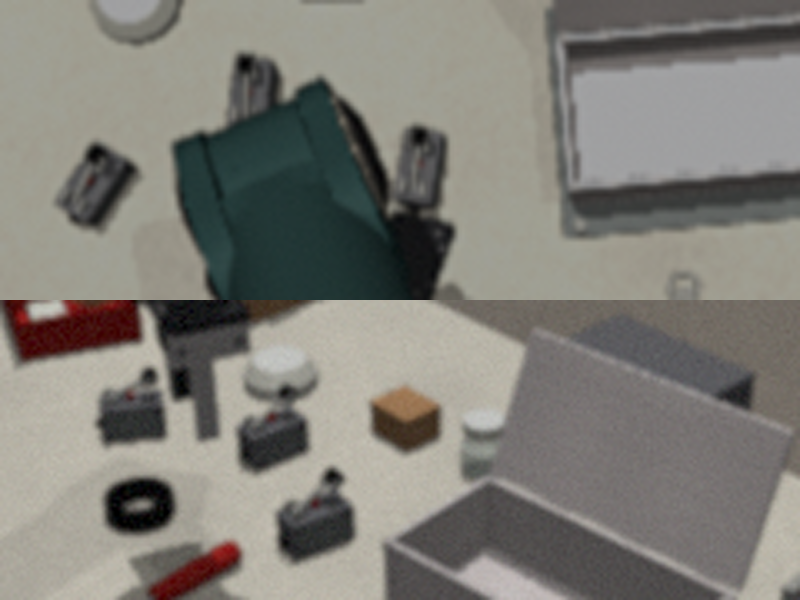

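All three switches are where they were: rollers at (144,218), (181,196) and (225,214) in full top pixels. I'll pick c first and work from there.

```bash
cat >> h.py <<'E'
def tw(x,y): 
    a=np.radians(4.1); return 563.5+x*np.cos(a)-y*np.sin(a), -135.8+x*np.sin(a)+y*np.cos(a)
def sw(r,yaw): return r[0]-22*np.cos(np.radians(yaw)), r[1]-22*np.sin(np.radians(yaw))
E
python3 -c "
from h import *
T=load('top');k=blobs(T,45,(130,188,238,235),6);print([cen(i).round(1) for i in k])
p=sw((537.5,127.4),-6);print(p);go((*p,120),84)"
```

```text
[array([147.7, 227.7]), array([143.7, 218.1]), array([172.1, 220.6]), array([224.4, 213.7]), array([213.7, 221.8]), array([187.9, 203.3]), array([180.9, 195.7])]
(np.float64(515.620518301898), np.float64(129.69962619188837))
t 12.1 tcp [419.3 165.9 164. ] ya 71.8 tilt [ 0. -0.] F [-0.2  0.9 -0.4] w 0.822 -> xyz [-2.056 -0.085  0.881] total 2.06  yaw -0.406
```

```bash
python3 -m inch '[{"x":-0.3,"y":-0.012,"z":0,"yaw":0,"claw":0},{"x":-0.3,"y":-0.012,"z":0,"yaw":0,"claw":0},{"x":-0.3,"y":-0.012,"z":0,"yaw":0,"claw":0},{"x":-0.3,"y":-0.012,"z":0,"yaw":0,"claw":0},{"x":-0.3,"y":-0.012,"z":0,"yaw":0,"claw":0},{"x":-0.3,"y":-0.012,"z":0,"yaw":0,"claw":0},{"x":-0.25,"y":-0.012,"z":0,"yaw":0,"claw":0},{"x":0,"y":0,"z":0.22,"yaw":-0.1,"claw":0},{"x":0,"y":0,"z":0.22,"yaw":-0.1,"claw":0},{"x":0,"y":0,"z":0.22,"yaw":-0.1,"claw":0},{"x":0,"y":0,"z":0.22,"yaw":-0.1,"claw":0},{"x":0,"y":0,"z":0,"yaw":0,"claw":0},{"x":0,"y":0,"z":0,"yaw":0,"claw":0}]'
python3 -c "
from h import *
T=snap('top','t6.png');S=snap('side','s6.png')
im=np.zeros((600,700,3),np.uint8);im[:,:350]=cv2.resize(T['image'][180:252,204:246],(350,600),interpolation=cv2.INTER_CUBIC);im[:,350:]=cv2.resize(S['image'][160:244,220:269],(350,600),interpolation=cv2.INTER_CUBIC)
cv2.imwrite('pics/c6.png',im)
go((515.6,129.7,7),84)"
```

```text
time: 13.35
eef_pos: [515.0, 130.1, 120.2]
ee_rot: [-0.0, 0.055, 0.999, -0.0]
force: [0.1, 0.1, 0.2]
width: 1.0
grasp_force: 0.0
t 13.4 tcp [515.1 130.3 120.6] ya 83.8 tilt [0.001 0.   ] F [ 0.5  0.1 -0.3] w 0.998 -> xyz [-0.009 -0.011  2.271] total 2.27  yaw -0.008
```

View pics/c6.png

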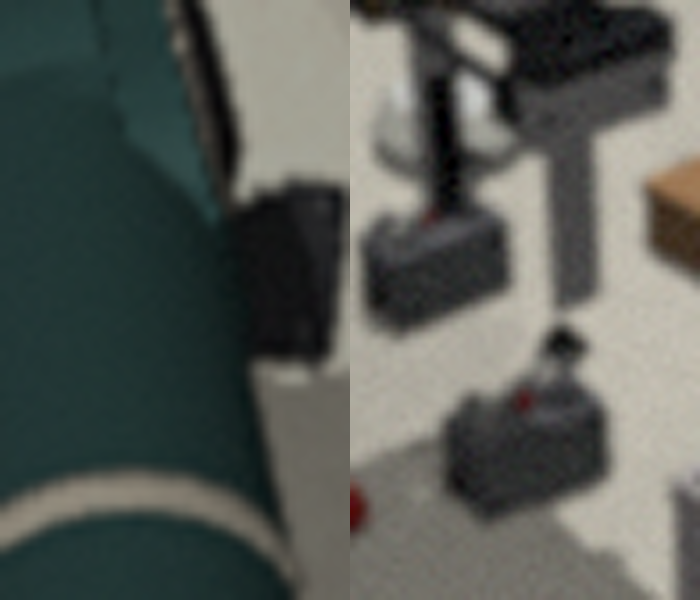

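The open fingers are above switch c, with one on either side. I'll go down and grip.

```bash
python3 -m inch '[{"x":0,"y":0,"z":0.3,"yaw":0,"claw":0},{"x":0,"y":0,"z":0.3,"yaw":0,"claw":0},{"x":0,"y":0,"z":0.3,"yaw":0,"claw":0},{"x":0,"y":0,"z":0.3,"yaw":0,"claw":0},{"x":0,"y":0,"z":0.3,"yaw":0,"claw":0},{"x":0,"y":0,"z":0.3,"yaw":0,"claw":0},{"x":0,"y":0,"z":0.25,"yaw":0,"claw":0},{"x":0,"y":0,"z":0.15,"yaw":0,"claw":0},{"x":0,"y":0,"z":0.07,"yaw":0,"claw":0},{"x":0,"y":0,"z":0,"yaw":0,"claw":0.3},{"x":0,"y":0,"z":0,"yaw":0,"claw":0.45},{"x":0,"y":0,"z":0,"yaw":0,"claw":0.55},{"x":0,"y":0,"z":0,"yaw":0,"claw":0.62},{"x":0,"y":0,"z":0,"yaw":0,"claw":0.7},{"x":0,"y":0,"z":0,"yaw":0,"claw":0.8},{"x":0,"y":0,"z":0,"yaw":0,"claw":0.8},{"x":0,"y":0,"z":0,"yaw":0,"claw":0.8},{"x":0,"y":0,"z":0,"yaw":0,"claw":0.8}]' 25
python3 -c "
from h import *
go((*tw(0,-80),150),94.1)"
```

```text
time: 15.25
eef_pos: [514.7, 130.3, 6.5]
ee_rot: [0.0, 0.054, 0.999, 0.0]
force: [-0.7, 0.7, 0.1]
width: 0.381
grasp_force: 24.7
t 15.2 tcp [514.7 130.3   6.5] ya 83.9 tilt [0. 0.] F [-0.7  0.7  0.1] w 0.381 -> xyz [-1.825 -6.761 -2.87 ] total 6.76  yaw -0.342
```

```bash
python3 -m inch '[{"x":0,"y":0,"z":-0.2,"yaw":0,"claw":0.8},{"x":0,"y":0,"z":-0.4,"yaw":0,"claw":0.8},{"x":0,"y":0,"z":-0.4,"yaw":0,"claw":0.8},{"x":0,"y":0,"z":-0.5,"yaw":0,"claw":0.8},{"x":0,"y":0,"z":-0.5,"yaw":0,"claw":0.8},{"x":0,"y":0,"z":-0.5,"yaw":0,"claw":0.8},{"x":0,"y":0,"z":-0.4,"yaw":0,"claw":0.8}]' 25
python3 -m inch '[{"x":-0.12,"y":-0.45,"z":0,"yaw":0,"claw":0.8},{"x":-0.12,"y":-0.45,"z":0,"yaw":0,"claw":0.8},{"x":-0.12,"y":-0.45,"z":0,"yaw":0,"claw":0.8},{"x":-0.12,"y":-0.45,"z":0,"yaw":0,"claw":0.8},{"x":-0.12,"y":-0.45,"z":0,"yaw":0,"claw":0.8},{"x":-0.12,"y":-0.45,"z":0,"yaw":0,"claw":0.8},{"x":-0.12,"y":-0.45,"z":0,"yaw":0,"claw":0.8},{"x":-0.12,"y":-0.45,"z":0,"yaw":0,"claw":0.8},{"x":-0.12,"y":-0.45,"z":0,"yaw":0,"claw":0.8},{"x":-0.12,"y":-0.45,"z":0,"yaw":0,"claw":0.8},{"x":-0.12,"y":-0.45,"z":0,"yaw":0,"claw":0.8},{"x":-0.12,"y":-0.45,"z":0,"yaw":0,"claw":0.8},{"x":-0.12,"y":-0.45,"z":0,"yaw":0,"claw":0.8},{"x":-0.12,"y":-0.45,"z":0,"yaw":0,"claw":0.8},{"x":-0.14,"y":-0.45,"z":0,"yaw":0,"claw":0.8},{"x":0,"y":0,"z":0,"yaw":-0.17,"claw":0.8},{"x":0,"y":0,"z":0,"yaw":-0.17,"claw":0.8},{"x":0,"y":0,"z":0,"yaw":0,"claw":0.8},{"x":0,"y":0,"z":0,"yaw":0,"claw":0.8}]' 25
python3 -c "
from h import *
T=snap('top','t7.png');S=snap('side','s7.png')
im=np.zeros((600,800,3),np.uint8);im[:,:400]=cv2.resize(T['image'][140:245,250:320],(400,600),interpolation=cv2.INTER_CUBIC);im[:,400:]=cv2.resize(S['image'][140:300,260:420],(400,400),interpolation=cv2.INTER_CUBIC).repeat(1,0)[:,:].copy() if 0 else cv2.resize(S['image'][110:305,265:395],(400,600),interpolation=cv2.INTER_CUBIC)
cv2.imwrite('pics/c7.png',im)
go((*tw(0,-80),19.5),94.1)"
```

```text
time: 15.95
eef_pos: [514.6, 130.1, 153.4]
ee_rot: [0.0, 0.054, 0.999, 0.0]
force: [0.7, 0.3, -3.7]
width: 0.385
grasp_force: 24.7
time: 17.85
eef_pos: [568.8, -215.0, 151.8]
ee_rot: [-0.0, -0.034, 0.999, 0.0]
force: [0.2, -1.3, -3.5]
width: 0.385
grasp_force: 24.7
t 17.9 tcp [ 568.9 -214.9  151.7] ya 93.9 tilt [ 0. -0.] F [ 0.4 -0.2 -4. ] w 0.383 -> xyz [-0.005 -0.014  2.644] total 2.64  yaw -0.005
```

View pics/c7.png

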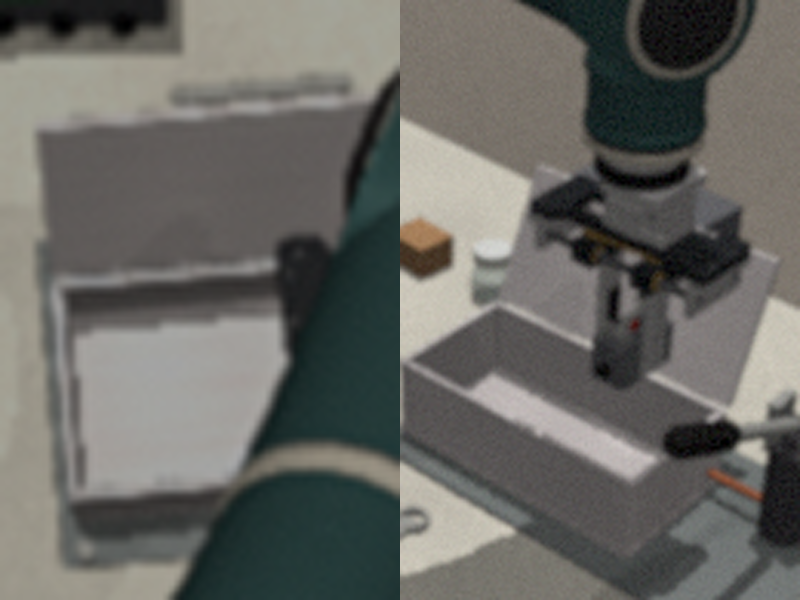

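Switch c hangs above the right part of the chamber, clear of the walls. Before going down I'll check the pump's clearance.

```bash
python3 -c "
from h import *
T=load('top');c=np.cos(np.radians(4.1));s=np.sin(np.radians(4.1))
for p,z in [((369.5,229),185),((366,213),200),((364,207),190),((360,192),140),((356,190),125),((362,172),135)]:
    w=onz(T,*p,z)[:2];d=w-[563.5,-135.8];print(p,w.round(),'tester',(d[0]*c+d[1]*s).round(),(-d[0]*s+d[1]*c).round())"
```

```text
(369.5, 229) [ 461. -361.] tester -118.0 -218.0
(366, 213) [ 512. -349.] tester -67.0 -209.0
(364, 207) [ 534. -346.] tester -44.0 -207.0
(360, 192) [ 598. -344.] tester 19.0 -210.0
(356, 190) [ 609. -333.] tester 31.0 -200.0
(362, 172) [ 671. -355.] tester 92.0 -226.0
```

```bash
python3 -m inch '[{"x":0,"y":0.2,"z":0,"yaw":0,"claw":0.8},{"x":0,"y":0,"z":0.3,"yaw":0,"claw":0.8},{"x":0,"y":0,"z":0.3,"yaw":0,"claw":0.8},{"x":0,"y":0,"z":0.3,"yaw":0,"claw":0.8},{"x":0,"y":0,"z":0.3,"yaw":0,"claw":0.8},{"x":0,"y":0,"z":0.3,"yaw":0,"claw":0.8},{"x":0,"y":0,"z":0.3,"yaw":0,"claw":0.8},{"x":0,"y":0,"z":0.25,"yaw":0,"claw":0.8},{"x":0,"y":0,"z":0.2,"yaw":0,"claw":0.8},{"x":0,"y":0,"z":0.15,"yaw":0,"claw":0.8},{"x":0,"y":0,"z":0.1,"yaw":0,"claw":0.8},{"x":0,"y":0,"z":0.08,"yaw":0,"claw":0.8},{"x":0,"y":0,"z":0.05,"yaw":0,"claw":0.8},{"x":0,"y":0,"z":0,"yaw":0,"claw":0.8},{"x":0,"y":0,"z":0,"yaw":0,"claw":0.8}]' 25
python3 -c "
from h import *
go((*tw(0,-70),19),94.1)"
```

```text
time: 19.45
eef_pos: [568.5, -205.2, 20.3]
ee_rot: [0.0, -0.035, 0.999, -0.0]
force: [0.4, 0.2, -4.0]
width: 0.384
grasp_force: 24.7
t 19.4 tcp [ 568.5 -205.2   20.3] ya 94.1 tilt [ 0. -0.] F [ 0.4  0.2 -4. ] w 0.384 -> xyz [-0.    -0.009  0.025] total 0.03  yaw -0.002
```

```bash
python3 -m inch '[{"x":0,"y":0,"z":0.02,"yaw":0,"claw":0.8},{"x":0,"y":0,"z":0.01,"yaw":0,"claw":0.8},{"x":0,"y":0,"z":0,"yaw":0,"claw":0.57},{"x":0,"y":0,"z":0,"yaw":0,"claw":0.5},{"x":0,"y":0,"z":0,"yaw":0,"claw":0.42},{"x":0,"y":0,"z":0,"yaw":0,"claw":0.42},{"x":0,"y":0,"z":-0.1,"yaw":0,"claw":0.42},{"x":0,"y":0,"z":-0.4,"yaw":0,"claw":0.42},{"x":0,"y":0,"z":-0.5,"yaw":0,"claw":0.42},{"x":0,"y":0,"z":-0.5,"yaw":0,"claw":0.42},{"x":0,"y":0,"z":-0.5,"yaw":0,"claw":0.42},{"x":0,"y":0,"z":-0.5,"yaw":0,"claw":0.42},{"x":0,"y":0,"z":-0.1,"yaw":0,"claw":0.42},{"x":0,"y":0,"z":0,"yaw":0,"claw":0},{"x":0,"y":0,"z":0,"yaw":0,"claw":0}]' 25
python3 -c "
from h import *
T=snap('top','t8.png');k=blobs(T,45,(130,188,238,235),6);print([cen(i).round(1) for i in k])
p=sw((605.5,286),-5);print(p);go((*p,120),85)"
```

```text
time: 20.95
eef_pos: [567.9, -204.9, 147.8]
ee_rot: [-0.0, -0.035, 0.999, 0.0]
force: [-0.4, 0.1, -0.7]
width: 0.717
grasp_force: 0.0
[array([147.7, 227.7]), array([143.7, 218.1]), array([185.9, 208.2]), array([180.9, 195.7])]
(np.float64(583.5837166419816), np.float64(287.91742634044846))
t 21.0 tcp [ 567.8 -204.9  147.5] ya 94.1 tilt [-0.001  0.   ] F [-0.2 -0.1  0.2] w 0.756 -> xyz [-1.012  9.809  0.553] total 9.81  yaw 0.302
```

```bash
python3 -m inch '[{"x":-0.04,"y":0.4,"z":0,"yaw":0,"claw":0},{"x":-0.05,"y":0.5,"z":0,"yaw":0,"claw":0},{"x":-0.05,"y":0.5,"z":0,"yaw":0,"claw":0},{"x":-0.05,"y":0.5,"z":0,"yaw":0,"claw":0},{"x":-0.05,"y":0.5,"z":0,"yaw":0,"claw":0},{"x":-0.05,"y":0.5,"z":0,"yaw":0,"claw":0},{"x":-0.05,"y":0.5,"z":0,"yaw":0,"claw":0},{"x":-0.05,"y":0.5,"z":0,"yaw":0,"claw":0},{"x":-0.05,"y":0.5,"z":0,"yaw":0,"claw":0},{"x":-0.05,"y":0.5,"z":0,"yaw":0,"claw":0},{"x":-0.05,"y":0.5,"z":0,"yaw":0,"claw":0},{"x":-0.05,"y":0.5,"z":0,"yaw":0,"claw":0},{"x":-0.05,"y":0.5,"z":0,"yaw":0,"claw":0},{"x":-0.05,"y":0.5,"z":0,"yaw":0,"claw":0},{"x":-0.05,"y":0.5,"z":0,"yaw":0,"claw":0},{"x":-0.05,"y":0.5,"z":0,"yaw":0,"claw":0},{"x":-0.05,"y":0.5,"z":0,"yaw":0,"claw":0},{"x":-0.06,"y":0.5,"z":0,"yaw":0,"claw":0},{"x":-0.06,"y":0.5,"z":0,"yaw":0,"claw":0},{"x":-0.06,"y":0.4,"z":0,"yaw":0,"claw":0}]'
python3 -m inch '[{"x":0,"y":0,"z":0.2,"yaw":0.1,"claw":0},{"x":0,"y":0,"z":0.2,"yaw":0.1,"claw":0},{"x":0,"y":0,"z":0.15,"yaw":0.1,"claw":0},{"x":0,"y":0,"z":0,"yaw":0,"claw":0},{"x":0,"y":0,"z":0,"yaw":0,"claw":0}]'
python3 -c "
from h import *
S=snap('side','s9.png')
print([cen(k).round(1).tolist() for k in blobs(S,105,(170,165,262,236),30)])
go((583.6,287.9,6.5),85)"
```

```text
time: 23.0
eef_pos: [584.0, 288.7, 147.3]
ee_rot: [-0.001, -0.036, 0.999, -0.0]
force: [0.0, -0.7, -0.1]
width: 1.002
grasp_force: 0.0
time: 23.5
eef_pos: [584.5, 287.2, 120.7]
ee_rot: [-0.0, 0.042, 0.999, -0.0]
force: [0.9, -0.3, 0.4]
width: 0.999
grasp_force: 0.0
[[213.8, 231.8], [192.3, 216.5], [189.1, 189.8], [231.1, 194.5], [237.2, 170.0], [178.9, 166.8]]
t 23.6 tcp [584.7 287.3 121. ] ya 85.1 tilt [ 0. -0.] F [-0.6  0.3 -0.3] w 1.001 -> xyz [0.023 0.011 2.291] total 2.29  yaw 0.004
```

Switch b has not moved (side view blob at (231,194)). I'll go down and grip.

```bash
python3 -m inch '[{"x":0.02,"y":0.01,"z":0.3,"yaw":0,"claw":0},{"x":0,"y":0,"z":0.3,"yaw":0,"claw":0},{"x":0,"y":0,"z":0.3,"yaw":0,"claw":0},{"x":0,"y":0,"z":0.3,"yaw":0,"claw":0},{"x":0,"y":0,"z":0.3,"yaw":0,"claw":0},{"x":0,"y":0,"z":0.3,"yaw":0,"claw":0},{"x":0,"y":0,"z":0.25,"yaw":0,"claw":0},{"x":0,"y":0,"z":0.15,"yaw":0,"claw":0},{"x":0,"y":0,"z":0.08,"yaw":0,"claw":0},{"x":0,"y":0,"z":0,"yaw":0,"claw":0.3},{"x":0,"y":0,"z":0,"yaw":0,"claw":0.45},{"x":0,"y":0,"z":0,"yaw":0,"claw":0.55},{"x":0,"y":0,"z":0,"yaw":0,"claw":0.62},{"x":0,"y":0,"z":0,"yaw":0,"claw":0.7},{"x":0,"y":0,"z":0,"yaw":0,"claw":0.8},{"x":0,"y":0,"z":0,"yaw":0,"claw":0.8},{"x":0,"y":0,"z":0,"yaw":0,"claw":0.8},{"x":0,"y":0,"z":0,"yaw":0,"claw":0.8}]' 25
python3 -m inch '[{"x":0,"y":0,"z":-0.2,"yaw":0,"claw":0.8},{"x":0,"y":0,"z":-0.4,"yaw":0,"claw":0.8},{"x":0,"y":0,"z":-0.4,"yaw":0,"claw":0.8},{"x":0,"y":0,"z":-0.5,"yaw":0,"claw":0.8},{"x":0,"y":0,"z":-0.5,"yaw":0,"claw":0.8},{"x":0,"y":0,"z":-0.5,"yaw":0,"claw":0.8},{"x":0,"y":0,"z":-0.4,"yaw":0,"claw":0.8},{"x":0,"y":0,"z":0,"yaw":0,"claw":0.8}]' 25
python3 -c "
from h import *
go((*tw(0,5),150),94.1)"
```

```text
time: 25.35
eef_pos: [583.6, 287.6, 7.0]
ee_rot: [-0.0, 0.043, 0.999, -0.0]
force: [-0.8, -1.4, 2.6]
width: 0.379
grasp_force: 25.0
time: 26.15
eef_pos: [584.8, 288.6, 155.3]
ee_rot: [0.002, 0.043, 0.999, 0.001]
force: [0.8, -0.3, -2.8]
width: 0.383
grasp_force: 25.0
t 26.1 tcp [584.8 288.6 155.3] ya 85.1 tilt [0.004 0.002] F [ 0.8 -0.3 -2.8] w 0.383 -> xyz [-0.291 -8.394  0.085] total 8.39  yaw -0.302
```

```bash
python3 -m inch '[{"x":-0.016,"y":-0.4,"z":0,"yaw":0,"claw":0.8},{"x":-0.016,"y":-0.47,"z":0,"yaw":0,"claw":0.8},{"x":-0.016,"y":-0.47,"z":0,"yaw":0,"claw":0.8},{"x":-0.016,"y":-0.47,"z":0,"yaw":0,"claw":0.8},{"x":-0.016,"y":-0.47,"z":0,"yaw":0,"claw":0.8},{"x":-0.016,"y":-0.47,"z":0,"yaw":0,"claw":0.8},{"x":-0.016,"y":-0.47,"z":0,"yaw":0,"claw":0.8},{"x":-0.016,"y":-0.47,"z":0,"yaw":0,"claw":0.8},{"x":-0.016,"y":-0.47,"z":0,"yaw":0,"claw":0.8},{"x":-0.016,"y":-0.47,"z":0,"yaw":0,"claw":0.8},{"x":-0.016,"y":-0.47,"z":0,"yaw":0,"claw":0.8},{"x":-0.016,"y":-0.47,"z":0,"yaw":0,"claw":0.8},{"x":-0.016,"y":-0.47,"z":0,"yaw":0,"claw":0.8},{"x":-0.016,"y":-0.47,"z":0,"yaw":0,"claw":0.8},{"x":-0.016,"y":-0.47,"z":0,"yaw":0,"claw":0.8},{"x":-0.016,"y":-0.47,"z":0,"yaw":0,"claw":0.8},{"x":-0.016,"y":-0.47,"z":0,"yaw":0,"claw":0.8},{"x":-0.016,"y":-0.47,"z":0,"yaw":0,"claw":0.8}]' 25
python3 -m inch '[{"x":0,"y":0,"z":0,"yaw":-0.15,"claw":0.8},{"x":0,"y":0,"z":0,"yaw":-0.15,"claw":0.8},{"x":0,"y":0,"z":0,"yaw":0,"claw":0.8},{"x":0,"y":0,"z":0,"yaw":0,"claw":0.8}]' 25
python3 -c "
from h import *
go((*tw(0,5),19),94.1)"
```

```text
time: 27.95
eef_pos: [560.6, -132.7, 150.9]
ee_rot: [-0.001, 0.043, 0.999, -0.0]
force: [0.8, -0.7, -2.5]
width: 0.382
grasp_force: 25.0
time: 28.35
eef_pos: [561.1, -131.5, 151.3]
ee_rot: [-0.0, -0.034, 0.999, 0.0]
force: [0.1, -0.4, -2.2]
width: 0.381
grasp_force: 25.0
t 28.4 tcp [ 561.1 -131.5  151.3] ya 93.9 tilt [-0.001  0.   ] F [ 0.1 -0.4 -2.2] w 0.381 -> xyz [-0.044  0.011  2.647] total 2.65  yaw -0.007
```

```bash
python3 -m inch '[{"x":-0.04,"y":0,"z":0.3,"yaw":0,"claw":0.8},{"x":0,"y":0,"z":0.3,"yaw":0,"claw":0.8},{"x":0,"y":0,"z":0.3,"yaw":0,"claw":0.8},{"x":0,"y":0,"z":0.3,"yaw":0,"claw":0.8},{"x":0,"y":0,"z":0.3,"yaw":0,"claw":0.8},{"x":0,"y":0,"z":0.3,"yaw":0,"claw":0.8},{"x":0,"y":0,"z":0.25,"yaw":0,"claw":0.8},{"x":0,"y":0,"z":0.2,"yaw":0,"claw":0.8},{"x":0,"y":0,"z":0.15,"yaw":0,"claw":0.8},{"x":0,"y":0,"z":0.1,"yaw":0,"claw":0.8},{"x":0,"y":0,"z":0.07,"yaw":0,"claw":0.8},{"x":0,"y":0,"z":0.05,"yaw":0,"claw":0.8},{"x":0,"y":0,"z":0.02,"yaw":0,"claw":0.8},{"x":0,"y":0,"z":0,"yaw":0,"claw":0.8},{"x":0,"y":0,"z":0,"yaw":0,"claw":0.8}]' 25
python3 -m inch '[{"x":0,"y":0,"z":0.01,"yaw":0,"claw":0.8},{"x":0,"y":0,"z":0,"yaw":0,"claw":0.57},{"x":0,"y":0,"z":0,"yaw":0,"claw":0.5},{"x":0,"y":0,"z":0,"yaw":0,"claw":0.42},{"x":0,"y":0,"z":0,"yaw":0,"claw":0.42},{"x":0,"y":0,"z":-0.1,"yaw":0,"claw":0.42},{"x":0,"y":0,"z":-0.4,"yaw":0,"claw":0.42},{"x":0,"y":0,"z":-0.5,"yaw":0,"claw":0.42},{"x":0,"y":0,"z":-0.5,"yaw":0,"claw":0.42},{"x":0,"y":0,"z":-0.5,"yaw":0,"claw":0.42},{"x":0,"y":0,"z":-0.5,"yaw":0,"claw":0.42},{"x":0,"y":0,"z":-0.1,"yaw":0,"claw":0.42},{"x":0,"y":0,"z":0,"yaw":0,"claw":0},{"x":0,"y":0,"z":0,"yaw":0,"claw":0}]' 25
python3 -c "
from h import *
T=snap('top','t8.png');k=blobs(T,45,(120,180,238,240),6);print([cen(i).round(1) for i in k])
p=sw((524.3,416.3),-31);print(p);go((*p,120),59)"
```

```text
time: 29.85
eef_pos: [564.0, -130.7, 19.7]
ee_rot: [0.0, -0.036, 0.999, 0.0]
force: [-0.3, 2.5, -1.9]
width: 0.384
grasp_force: 27.7
time: 31.25
eef_pos: [563.3, -131.3, 148.8]
ee_rot: [-0.0, -0.035, 0.999, -0.0]
force: [0.9, 0.6, -0.3]
width: 0.71
grasp_force: 0.0
[array([147.4, 228.1]), array([143.7, 218.1])]
(np.float64(505.44231938455346), np.float64(427.6308376480212))
t 31.3 tcp [ 563.2 -131.2  148.5] ya 94.0 tilt [-0.001 -0.   ] F [0.3 0.  0.2] w 0.757 -> xyz [ 0.363 11.231  0.572] total 11.23  yaw 1.168
```

```bash
python3 -m inch '[{"x":0.018,"y":0.5,"z":0,"yaw":0,"claw":0},{"x":0.018,"y":0.5,"z":0,"yaw":0,"claw":0},{"x":0.018,"y":0.5,"z":0,"yaw":0,"claw":0},{"x":0.018,"y":0.5,"z":0,"yaw":0,"claw":0},{"x":0.018,"y":0.5,"z":0,"yaw":0,"claw":0},{"x":0.018,"y":0.5,"z":0,"yaw":0,"claw":0},{"x":0.018,"y":0.5,"z":0,"yaw":0,"claw":0},{"x":0.018,"y":0.5,"z":0,"yaw":0,"claw":0},{"x":0.018,"y":0.5,"z":0,"yaw":0,"claw":0},{"x":0.018,"y":0.5,"z":0,"yaw":0,"claw":0},{"x":0.018,"y":0.5,"z":0,"yaw":0,"claw":0},{"x":0.018,"y":0.5,"z":0,"yaw":0,"claw":0},{"x":0.018,"y":0.5,"z":0,"yaw":0,"claw":0},{"x":0.018,"y":0.5,"z":0,"yaw":0,"claw":0},{"x":0.018,"y":0.5,"z":0,"yaw":0,"claw":0},{"x":0.018,"y":0.5,"z":0,"yaw":0,"claw":0},{"x":0.018,"y":0.5,"z":0,"yaw":0,"claw":0},{"x":0.018,"y":0.5,"z":0,"yaw":0,"claw":0},{"x":0.018,"y":0.5,"z":0,"yaw":0,"claw":0},{"x":0.018,"y":0.5,"z":0,"yaw":0,"claw":0}]'
python3 -m inch '[{"x":0,"y":0.41,"z":0,"yaw":0,"claw":0},{"x":0,"y":0.41,"z":0,"yaw":0,"claw":0},{"x":0,"y":0.41,"z":0,"yaw":0,"claw":0},{"x":0,"y":0,"z":0.1,"yaw":0.2,"claw":0},{"x":0,"y":0,"z":0.1,"yaw":0.2,"claw":0},{"x":0,"y":0,"z":0.1,"yaw":0.2,"claw":0},{"x":0,"y":0,"z":0.1,"yaw":0.2,"claw":0},{"x":0,"y":0,"z":0.1,"yaw":0.2,"claw":0},{"x":0,"y":0,"z":0.07,"yaw":0.17,"claw":0},{"x":0,"y":0,"z":0,"yaw":0,"claw":0},{"x":0,"y":0,"z":0,"yaw":0,"claw":0}]'
python3 -c "
from h import *
S=snap('side','s9.png')
print([cen(k).round(1).tolist() for k in blobs(S,105,(170,165,262,236),30)])
go((505.4,427.6,6.5),59)"
```

```text
time: 33.3
eef_pos: [510.0, 366.9, 148.3]
ee_rot: [-0.001, -0.035, 0.999, -0.001]
force: [1.0, -0.8, -0.9]
width: 1.005
grasp_force: 0.0
time: 34.4
eef_pos: [506.1, 427.6, 120.5]
ee_rot: [-0.0, 0.266, 0.964, -0.0]
force: [0.7, 0.1, 0.2]
width: 0.996
grasp_force: 0.0
[[190.6, 215.6], [233.9, 182.5], [188.0, 189.6], [179.8, 167.1]]
t 34.5 tcp [506.2 427.6 120.8] ya 59.1 tilt [-0. -0.] F [0.4 0.4 0.1] w 1.006 -> xyz [ 0.013 -0.007  2.286] total 2.29  yaw 0.003
```

```bash
python3 -m inch '[{"x":0.01,"y":0,"z":0.3,"yaw":0,"claw":0},{"x":0,"y":0,"z":0.3,"yaw":0,"claw":0},{"x":0,"y":0,"z":0.3,"yaw":0,"claw":0},{"x":0,"y":0,"z":0.3,"yaw":0,"claw":0},{"x":0,"y":0,"z":0.3,"yaw":0,"claw":0},{"x":0,"y":0,"z":0.3,"yaw":0,"claw":0},{"x":0,"y":0,"z":0.25,"yaw":0,"claw":0},{"x":0,"y":0,"z":0.15,"yaw":0,"claw":0},{"x":0,"y":0,"z":0.08,"yaw":0,"claw":0},{"x":0,"y":0,"z":0,"yaw":0,"claw":0.3},{"x":0,"y":0,"z":0,"yaw":0,"claw":0.45},{"x":0,"y":0,"z":0,"yaw":0,"claw":0.55},{"x":0,"y":0,"z":0,"yaw":0,"claw":0.62},{"x":0,"y":0,"z":0,"yaw":0,"claw":0.7},{"x":0,"y":0,"z":0,"yaw":0,"claw":0.8},{"x":0,"y":0,"z":0,"yaw":0,"claw":0.8},{"x":0,"y":0,"z":0,"yaw":0,"claw":0.8},{"x":0,"y":0,"z":0,"yaw":0,"claw":0.8}]' 25
python3 -m inch '[{"x":0,"y":0,"z":-0.2,"yaw":0,"claw":0.8},{"x":0,"y":0,"z":-0.4,"yaw":0,"claw":0.8},{"x":0,"y":0,"z":-0.4,"yaw":0,"claw":0.8},{"x":0,"y":0,"z":-0.5,"yaw":0,"claw":0.8},{"x":0,"y":0,"z":-0.5,"yaw":0,"claw":0.8},{"x":0,"y":0,"z":-0.5,"yaw":0,"claw":0.8},{"x":0,"y":0,"z":-0.4,"yaw":0,"claw":0.8},{"x":0,"y":0,"z":0,"yaw":-0.23,"claw":0.8},{"x":0,"y":0,"z":0,"yaw":-0.23,"claw":0.8},{"x":0,"y":0,"z":0,"yaw":-0.23,"claw":0.8},{"x":0,"y":0,"z":0,"yaw":-0.23,"claw":0.8},{"x":0,"y":0,"z":0,"yaw":-0.23,"claw":0.8},{"x":0,"y":0,"z":0,"yaw":0,"claw":0.8},{"x":0,"y":0,"z":0,"yaw":0,"claw":0.8}]' 25
python3 -c "
from h import *
go((*tw(0,80),150),94.1)"
```

```text
time: 36.25
eef_pos: [505.6, 427.6, 6.9]
ee_rot: [-0.0, 0.268, 0.964, -0.0]
force: [-2.4, -3.3, 4.1]
width: 0.384
grasp_force: 25.0
time: 37.65
eef_pos: [505.8, 427.8, 152.2]
ee_rot: [0.0, -0.028, 1.0, 0.0]
force: [0.2, 1.0, -3.9]
width: 0.382
grasp_force: 25.0
t 37.6 tcp [505.8 427.8 152.2] ya 93.2 tilt [0. 0.] F [ 0.2  1.  -3.9] w 0.382 -> xyz [-0.494 -9.72   0.043] total 9.72  yaw -0.029
```

```bash
python3 -m inch '[{"x":-0.025,"y":-0.42,"z":0,"yaw":-0.03,"claw":0.8},{"x":-0.025,"y":-0.49,"z":0,"yaw":0,"claw":0.8},{"x":-0.025,"y":-0.49,"z":0,"yaw":0,"claw":0.8},{"x":-0.025,"y":-0.49,"z":0,"yaw":0,"claw":0.8},{"x":-0.025,"y":-0.49,"z":0,"yaw":0,"claw":0.8},{"x":-0.025,"y":-0.49,"z":0,"yaw":0,"claw":0.8},{"x":-0.025,"y":-0.49,"z":0,"yaw":0,"claw":0.8},{"x":-0.025,"y":-0.49,"z":0,"yaw":0,"claw":0.8},{"x":-0.025,"y":-0.49,"z":0,"yaw":0,"claw":0.8},{"x":-0.025,"y":-0.49,"z":0,"yaw":0,"claw":0.8},{"x":-0.025,"y":-0.49,"z":0,"yaw":0,"claw":0.8},{"x":-0.025,"y":-0.49,"z":0,"yaw":0,"claw":0.8},{"x":-0.025,"y":-0.49,"z":0,"yaw":0,"claw":0.8},{"x":-0.025,"y":-0.49,"z":0,"yaw":0,"claw":0.8},{"x":-0.025,"y":-0.49,"z":0,"yaw":0,"claw":0.8},{"x":-0.025,"y":-0.49,"z":0,"yaw":0,"claw":0.8},{"x":-0.025,"y":-0.49,"z":0,"yaw":0,"claw":0.8},{"x":-0.025,"y":-0.49,"z":0,"yaw":0,"claw":0.8},{"x":-0.025,"y":-0.49,"z":0,"yaw":0,"claw":0.8},{"x":-0.025,"y":-0.49,"z":0,"yaw":0,"claw":0.8}]' 25
python3 -m inch '[{"x":0,"y":0,"z":0,"yaw":0,"claw":0.8},{"x":0,"y":0,"z":0,"yaw":0,"claw":0.8}]'
python3 -c "
from h import *
go((*tw(0,80),19),94.1)"
```

```text
time: 39.65
eef_pos: [567.3, -56.2, 152.3]
ee_rot: [0.0, -0.036, 0.999, -0.0]
force: [0.8, 0.5, -2.4]
width: 0.381
grasp_force: 25.0
time: 39.85
eef_pos: [567.2, -55.5, 152.1]
ee_rot: [0.0, -0.036, 0.999, 0.0]
force: [-0.1, -0.5, -3.6]
width: 0.381
grasp_force: 25.0
t 39.9 tcp [567.2 -55.5 152.1] ya 94.2 tilt [0. 0.] F [-0.1 -0.5 -3.6] w 0.381 -> xyz [0.189 0.003 2.662] total 2.66  yaw 0.002
```

```bash
python3 -m inch '[{"x":0.19,"y":0,"z":0.3,"yaw":0,"claw":0.8},{"x":0,"y":0,"z":0.3,"yaw":0,"claw":0.8},{"x":0,"y":0,"z":0.3,"yaw":0,"claw":0.8},{"x":0,"y":0,"z":0.3,"yaw":0,"claw":0.8},{"x":0,"y":0,"z":0.3,"yaw":0,"claw":0.8},{"x":0,"y":0,"z":0.3,"yaw":0,"claw":0.8},{"x":0,"y":0,"z":0.25,"yaw":0,"claw":0.8},{"x":0,"y":0,"z":0.2,"yaw":0,"claw":0.8},{"x":0,"y":0,"z":0.15,"yaw":0,"claw":0.8},{"x":0,"y":0,"z":0.1,"yaw":0,"claw":0.8},{"x":0,"y":0,"z":0.07,"yaw":0,"claw":0.8},{"x":0,"y":0,"z":0.05,"yaw":0,"claw":0.8},{"x":0,"y":0,"z":0.04,"yaw":0,"claw":0.8},{"x":0,"y":0,"z":0,"yaw":0,"claw":0.8},{"x":0,"y":0,"z":0,"yaw":0,"claw":0.8}]' 25
python3 -m inch '[{"x":0,"y":0,"z":0,"yaw":0,"claw":0.57},{"x":0,"y":0,"z":0,"yaw":0,"claw":0.5},{"x":0,"y":0,"z":0,"yaw":0,"claw":0.42},{"x":0,"y":0,"z":0,"yaw":0,"claw":0.42},{"x":0,"y":0,"z":-0.1,"yaw":0,"claw":0.42},{"x":0,"y":0,"z":-0.4,"yaw":0,"claw":0.42},{"x":0,"y":0,"z":-0.5,"yaw":0,"claw":0.42},{"x":0,"y":0,"z":-0.5,"yaw":0,"claw":0.42},{"x":0,"y":0,"z":-0.5,"yaw":0,"claw":0.42},{"x":0,"y":0,"z":-0.5,"yaw":0,"claw":0.42},{"x":0,"y":0.4,"z":-0.1,"yaw":0,"claw":0.42},{"x":0,"y":0.5,"z":0,"yaw":0,"claw":1},{"x":0,"y":0.5,"z":0,"yaw":0,"claw":1},{"x":0,"y":0.5,"z":0,"yaw":0,"claw":1},{"x":0,"y":0.5,"z":0,"yaw":0,"claw":1},{"x":0,"y":0.5,"z":0,"yaw":0,"claw":1},{"x":0,"y":0.5,"z":0,"yaw":0,"claw":1},{"x":0,"y":0,"z":0,"yaw":0,"claw":1}]' 25
python3 -c "
from h import *
T=snap('top','t10.png');S=snap('side','s10.png')
im=np.zeros((600,800,3),np.uint8);im[:,:400]=cv2.resize(T['image'][135:243,250:322],(400,600),interpolation=cv2.INTER_CUBIC);im[:,400:]=cv2.resize(S['image'][130:310,265:385],(400,600),interpolation=cv2.INTER_CUBIC)
cv2.imwrite('pics/c10.png',im);go()"
```

```text
time: 41.35
eef_pos: [557.8, -56.1, 19.2]
ee_rot: [0.0, -0.038, 0.999, -0.0]
force: [0.5, -1.0, -2.7]
width: 0.382
grasp_force: 25.0
time: 43.15
eef_pos: [544.3, 117.0, 149.3]
ee_rot: [0.0, -0.04, 0.999, 0.001]
force: [0.1, 0.7, 0.9]
width: 0.023
grasp_force: 0.0
t 43.2 tcp [544.8 113.5 149.2] ya 94.4 tilt [ 0. -0.] F [-0.2  0.1  0.3] w 0.001 -> xyz [0. 0. 0.] total 0.0
```

View pics/c10.png

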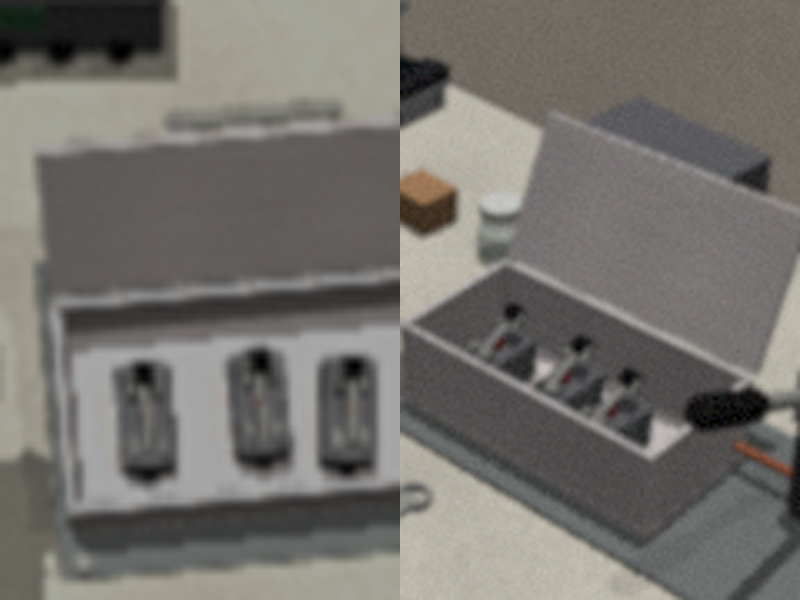

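All three switches stand upright in a row in the chamber, and the lid's free edge runs along about (257,162). Next I'll work out the lid angle and the push path behind its left part.

```bash
cat >> h.py <<'E'
def tt(w):
    a=np.radians(4.1);d=np.array(w[:2])-[563.5,-135.8];return (d[0]*np.cos(a)+d[1]*np.sin(a)).round(1),(-d[0]*np.sin(a)+d[1]*np.cos(a)).round(1)
def lidp(th,d=100,y=95):
    "TCP for tip corner touching outer face at distance d"
    x=70-d*np.cos(th)+8*np.sin(th)+8; z=90.5+d*np.sin(th)+8*np.cos(th); return (*tw(x,y),z)
E
python3 -c "
from h import *
T=load('top')
for th in (1.75,1.85,1.95): 
  z=90.5+140*np.sin(th);print(th,70-140*np.cos(th),tt(onz(T,256.8,162.5,z)))
print(tt(onz(T,230,167,60)),tt(onz(T,255,145,60)))
go((*tw(165,95),300),94.1)
go((*tw(165,95),190),94.1)"
```

```text
1.75 94.9544477909289 (np.float64(123.7), np.float64(135.7))
1.85 108.58263455543181 (np.float64(124.7), np.float64(135.7))
1.95 121.82531638918016 (np.float64(126.2), np.float64(135.8))
(np.float64(168.3), np.float64(237.8)) (np.float64(246.2), np.float64(140.7))
t 43.2 tcp [544.8 113.5 149.2] ya 94.4 tilt [ 0. -0.] F [-0.2  0.1  0.3] w 0.001 -> xyz [-3.301 -3.117 -3.014] total 3.3  yaw 0.010
t 43.2 tcp [544.8 113.5 149.2] ya 94.4 tilt [ 0. -0.] F [-0.2  0.1  0.3] w 0.001 -> xyz [-3.301 -3.116 -0.814] total 3.3  yaw 0.010
```

```bash
python3 -m inch '[{"x":0,"y":0,"z":-0.4,"yaw":0,"claw":1},{"x":0,"y":0,"z":-0.5,"yaw":0,"claw":1},{"x":0,"y":0,"z":-0.5,"yaw":0,"claw":1},{"x":0,"y":0,"z":-0.5,"yaw":0,"claw":1},{"x":0,"y":0,"z":-0.5,"yaw":0,"claw":1},{"x":0,"y":0,"z":-0.6,"yaw":0,"claw":1},{"x":-0.4,"y":0,"z":0,"yaw":0,"claw":1},{"x":-0.4,"y":-0.3,"z":0,"yaw":0,"claw":1},{"x":-0.4,"y":-0.4,"z":0,"yaw":0,"claw":1},{"x":-0.4,"y":-0.4,"z":0,"yaw":0,"claw":1},{"x":-0.4,"y":-0.4,"z":0,"yaw":0,"claw":1},{"x":-0.4,"y":-0.4,"z":0,"yaw":0,"claw":1},{"x":-0.4,"y":-0.4,"z":0,"yaw":0,"claw":1},{"x":-0.4,"y":-0.4,"z":0,"yaw":0,"claw":1},{"x":-0.1,"y":-0.4,"z":0,"yaw":0,"claw":1},{"x":0,"y":0,"z":0,"yaw":0,"claw":1},{"x":0,"y":0,"z":0,"yaw":0,"claw":1}]'
python3 -c "
from h import *
go((*tw(165,95),190),94.1)"
```

```text
time: 44.95
eef_pos: [720.6, -29.7, 299.0]
ee_rot: [-0.0, -0.037, 0.999, -0.0]
force: [-0.4, -0.0, -0.7]
width: 0.004
grasp_force: 0.0
t 45.0 tcp [720.6 -29.7 299. ] ya 94.3 tilt [-0. -0.] F [-0.4 -0.  -0.7] w 0.004 -> xyz [-0.015  0.008  2.181] total 2.18  yaw 0.005
```

```bash
python3 -m inch '[{"x":0,"y":0,"z":0.4,"yaw":0,"claw":1},{"x":0,"y":0,"z":0.4,"yaw":0,"claw":1},{"x":0,"y":0,"z":0.4,"yaw":0,"claw":1},{"x":0,"y":0,"z":0.4,"yaw":0,"claw":1},{"x":0,"y":0,"z":0.4,"yaw":0,"claw":1},{"x":0,"y":0,"z":0.18,"yaw":0,"claw":1},{"x":0.2,"y":0,"z":0,"yaw":0,"claw":1},{"x":0.2,"y":0,"z":0,"yaw":0,"claw":1},{"x":0.15,"y":0,"z":0,"yaw":0,"claw":1},{"x":0.15,"y":0,"z":0,"yaw":0,"claw":1},{"x":0.15,"y":0,"z":0,"yaw":0,"claw":1},{"x":0.15,"y":0,"z":0,"yaw":0,"claw":1},{"x":0.15,"y":0,"z":0,"yaw":0,"claw":1},{"x":0.15,"y":0,"z":0,"yaw":0,"claw":1},{"x":0.15,"y":0,"z":0,"yaw":0,"claw":1},{"x":0.12,"y":0,"z":0,"yaw":0,"claw":1},{"x":0,"y":0,"z":0,"yaw":0,"claw":1}]'
python3 -c "
from h import *
go(lidp(1.57),94.1)
for t in (1.57,1.3,1.05,.8,.6,.4,.2,0): print(t,np.round([70-100*np.cos(t)+8*np.sin(t)+8,90.5+100*np.sin(t)+8*np.cos(t)],1))"
```

```text
time: 46.65
eef_pos: [641.9, -34.7, 189.9]
ee_rot: [-0.0, -0.038, 0.999, 0.0]
force: [0.6, 0.3, 0.5]
width: 0.007
grasp_force: 0.0
t 46.6 tcp [641.9 -34.7 189.9] ya 94.3 tilt [-0.001 -0.   ] F [0.6 0.3 0.5] w 0.007 -> xyz [-0.009 -0.006 -0.011] total 0.01  yaw 0.008
1.57 [ 85.9 190.5]
1.3 [ 59. 189.]
1.05 [ 35.2 181.2]
0.8 [ 14.1 167.8]
0.6 [ -0.  153.6]
0.4 [-11.  136.8]
0.2 [-18.4 118.2]
0 [-22.   98.5]
```

```bash
python3 -m inch '[{"x":0.18,"y":0,"z":0,"yaw":0,"claw":1},{"x":0.18,"y":0,"z":0.01,"yaw":0,"claw":1},{"x":0.18,"y":0,"z":0.02,"yaw":0,"claw":1},{"x":0.16,"y":0,"z":0.04,"yaw":0,"claw":1},{"x":0.16,"y":0,"z":0.05,"yaw":0,"claw":1},{"x":0.16,"y":0,"z":0.06,"yaw":0,"claw":1},{"x":0.14,"y":0,"z":0.08,"yaw":0,"claw":1},{"x":0.14,"y":0,"z":0.09,"yaw":0,"claw":1},{"x":0.14,"y":0,"z":0.1,"yaw":0,"claw":1},{"x":0.1,"y":0,"z":0.09,"yaw":0,"claw":1},{"x":0.1,"y":0,"z":0.09,"yaw":0,"claw":1},{"x":0.08,"y":0,"z":0.1,"yaw":0,"claw":1}]'
python3 -c "
from h import *
S=snap('side','s11.png');cv2.imwrite('pics/c11.png',cv2.resize(S['image'][130:310,240:420],(600,600),interpolation=cv2.INTER_CUBIC))
go(lidp(.6),94.1)"
```

```text
time: 47.85
eef_pos: [556.6, -41.1, 153.1]
ee_rot: [-0.0, -0.038, 0.999, -0.0]
force: [2.1, 0.1, 1.2]
width: 0.002
grasp_force: 0.9
t 47.9 tcp [555.8 -41.2 152.3] ya 94.3 tilt [-0.001 -0.   ] F [ 0.5  0.6 -0.3] w 0.006 -> xyz [-0.017  0.001 -0.026] total 0.03  yaw 0.008
```

View pics/c11.png

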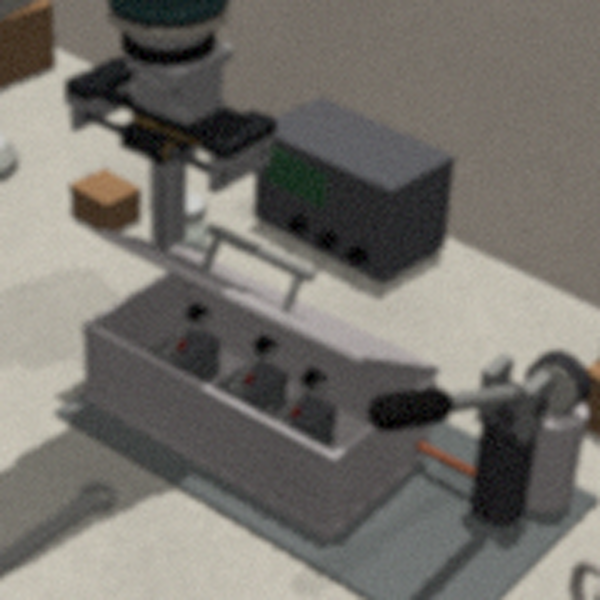

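The lid is about half-way down and following the finger. I'll continue along the arc until it is shut, finishing with light pressure.

```bash
python3 -m inch '[{"x":0.07,"y":0,"z":0.1,"yaw":0,"claw":1},{"x":0.07,"y":0,"z":0.11,"yaw":0,"claw":1},{"x":0.07,"y":0,"z":0.11,"yaw":0,"claw":1},{"x":0.05,"y":0,"z":0.12,"yaw":0,"claw":1},{"x":0.05,"y":0,"z":0.12,"yaw":0,"claw":1},{"x":0.04,"y":0,"z":0.12,"yaw":0,"claw":1},{"x":0.02,"y":0,"z":0.12,"yaw":0,"claw":1},{"x":0.02,"y":0,"z":0.12,"yaw":0,"claw":1},{"x":0.01,"y":0,"z":0.08,"yaw":0,"claw":1},{"x":0,"y":0,"z":0.05,"yaw":0,"claw":1},{"x":0,"y":0,"z":0.03,"yaw":0,"claw":1},{"x":0,"y":0,"z":0,"yaw":0,"claw":1}]'
python3 -c "
from h import *
go(lidp(0),94.1)"
```

```text
time: 49.1
eef_pos: [537.2, -42.5, 99.4]
ee_rot: [0.0, -0.038, 0.999, -0.0]
force: [-0.0, 0.5, -0.4]
width: 0.005
grasp_force: 0.0
t 49.1 tcp [537.2 -42.5  99.4] ya 94.4 tilt [ 0. -0.] F [-0.   0.5 -0.4] w 0.005 -> xyz [0.049 0.002 0.017] total 0.05  yaw 0.008
```

```bash
python3 -m inch '[{"x":0,"y":0,"z":0.03,"yaw":0,"claw":1},{"x":0,"y":0,"z":0.02,"yaw":0,"claw":1},{"x":0,"y":0,"z":0,"yaw":0,"claw":1},{"x":0,"y":0,"z":0,"yaw":0,"claw":1}]'
```

```text
time: 49.5
eef_pos: [537.6, -42.6, 98.5]
ee_rot: [0.001, -0.038, 0.999, 0.0]
force: [-11.0, 1.1, 26.9]
width: 0.005
grasp_force: 13.7
```

The lid is shut: 27 N with the tip at 98.5 mm. I'll lift off and measure the grip in both views.

```bash
python3 -m inch '[{"x":0,"y":0,"z":-0.1,"yaw":0,"claw":1},{"x":0,"y":0,"z":-0.4,"yaw":0,"claw":1},{"x":0,"y":0,"z":-0.5,"yaw":0,"claw":1},{"x":0,"y":0,"z":-0.5,"yaw":0,"claw":1},{"x":0,"y":0,"z":-0.5,"yaw":0,"claw":1},{"x":0,"y":0,"z":-0.5,"yaw":0,"claw":1},{"x":0,"y":0,"z":-0.4,"yaw":0,"claw":1},{"x":0,"y":0,"z":0,"yaw":0,"claw":1}]'
python3 -c "
from h import *
T=snap('top','t12.png');S=snap('side','s12.png')
for n,c,b in(('T',T,(355,200,380,240)),('S',S,(345,240,380,262))):
  for th in(35,45): print(n,th,[(cen(k).round(1).tolist(),cv2.contourArea(k)/16,(np.array(cv2.boundingRect(k))/4).tolist()) for k in blobs(c,th,b,10)])
im=np.zeros((600,800,3),np.uint8);im[:,:400]=cv2.resize(T['image'][140:245,310:380],(400,600),interpolation=cv2.INTER_CUBIC);im[:,400:]=cv2.resize(S['image'][150:330,300:420],(400,600),interpolation=cv2.INTER_CUBIC)
cv2.imwrite('pics/c12.png',im);go()"
```

```text
time: 50.3
eef_pos: [538.4, -42.6, 244.7]
ee_rot: [0.002, -0.038, 0.999, -0.0]
force: [1.3, 0.3, 0.1]
width: 0.005
grasp_force: 0.0
T 35 [([368.2, 220.8], 129.3125, [363.5, 209.75, 10.5, 22.75])]
T 45 [([368.2, 220.7], 140.5625, [363.25, 209.5, 11.0, 23.25])]
S 35 [([362.7, 252.6], 184.4375, [351.75, 247.25, 23.75, 11.75])]
S 45 [([362.7, 252.6], 200.90625, [351.75, 247.0, 24.0, 12.25])]
t 50.4 tcp [537.2 -42.5 242. ] ya 94.4 tilt [0.001 0.   ] F [-0.4 -0.8  0.4] w 0.005 -> xyz [0. 0. 0.] total 0.0
```

View pics/c12.png

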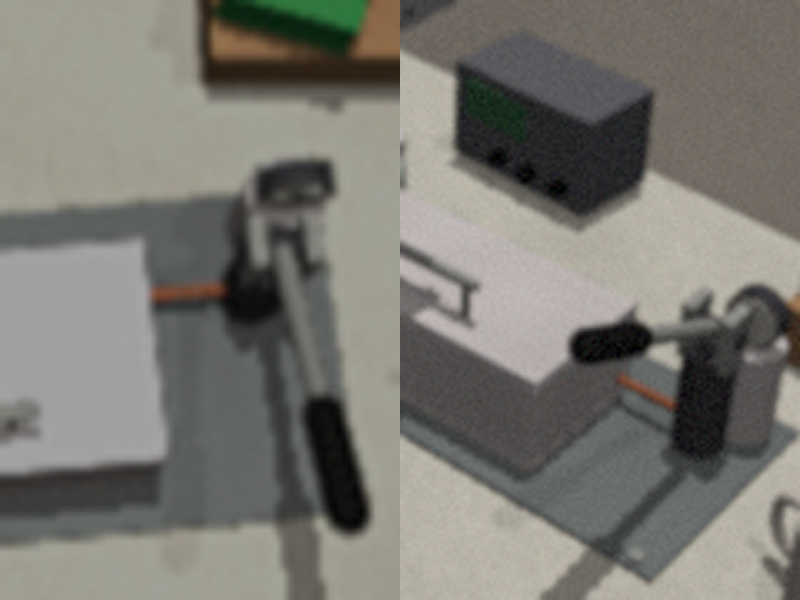

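The lid lies flat and shut, and the pump grip is centred at (368,221) in the top view and (363,253) in the side view. I'll triangulate its position.

```bash
python3 -c "
from h import *
T=load('top');S=load('side')
p,e=tri(T,(368.2,220.8),S,(362.7,252.6));print(p.round(1),e.round(1),tt(p))
x,y=tt(p);go((*tw(x-9,y),242)); go((*tw(x-9,y),205))"
```

```text
[ 487.  -356.5  195.9] 1.1 (np.float64(-92.1), np.float64(-214.7))
t 50.4 tcp [537.2 -42.5 242. ] ya 94.4 tilt [0.001 0.   ] F [-0.4 -0.8  0.4] w 0.005 -> xyz [ 1.658e+00 -6.185e+00 -1.000e-03] total 6.19 
t 50.4 tcp [537.2 -42.5 242. ] ya 94.4 tilt [0.001 0.   ] F [-0.4 -0.8  0.4] w 0.005 -> xyz [ 1.659 -6.185  0.739] total 6.19
```

```bash
python3 -m inch '[{"x":0.12,"y":-0.4,"z":0,"yaw":0,"claw":1},{"x":0.12,"y":-0.44,"z":0,"yaw":0,"claw":1},{"x":0.12,"y":-0.45,"z":0,"yaw":0,"claw":1},{"x":0.12,"y":-0.45,"z":0,"yaw":0,"claw":1},{"x":0.12,"y":-0.45,"z":0,"yaw":0,"claw":1},{"x":0.12,"y":-0.45,"z":0,"yaw":0,"claw":1},{"x":0.12,"y":-0.45,"z":0,"yaw":0,"claw":1},{"x":0.12,"y":-0.45,"z":0,"yaw":0,"claw":1},{"x":0.12,"y":-0.45,"z":0,"yaw":0,"claw":1},{"x":0.12,"y":-0.45,"z":0,"yaw":0,"claw":1},{"x":0.12,"y":-0.45,"z":0,"yaw":0,"claw":1},{"x":0.12,"y":-0.45,"z":0,"yaw":0,"claw":1},{"x":0.11,"y":-0.45,"z":0,"yaw":0,"claw":1},{"x":0.11,"y":-0.39,"z":0,"yaw":0,"claw":1},{"x":0,"y":0,"z":0,"yaw":0,"claw":1},{"x":0,"y":0,"z":0,"yaw":0,"claw":1}]'
python3 -m inch '[{"x":0,"y":0,"z":0.3,"yaw":0,"claw":1},{"x":0,"y":0,"z":0.25,"yaw":0,"claw":1},{"x":0,"y":0,"z":0.2,"yaw":0,"claw":1},{"x":0,"y":0,"z":0.15,"yaw":0,"claw":1},{"x":0,"y":0,"z":0.1,"yaw":0,"claw":1},{"x":0,"y":0,"z":0,"yaw":0,"claw":1}]'
python3 -c "
from h import *
go((*tw(-101,-214.7),97))"
```

```text
time: 52.0
eef_pos: [477.6, -356.6, 241.0]
ee_rot: [-0.001, -0.038, 0.999, 0.0]
force: [0.1, 1.0, -0.5]
width: 0.004
grasp_force: 0.0
time: 52.6
eef_pos: [477.8, -356.7, 191.3]
ee_rot: [-0.0, -0.038, 0.999, 0.0]
force: [0.5, 1.4, 4.4]
width: 0.001
grasp_force: 2.2
t 52.6 tcp [ 477.8 -356.7  191.3] ya 94.4 tilt [-0.  0.] F [0.5 1.4 4.4] w 0.001 -> xyz [-0.006 -0.01   1.887] total 1.89
```

Contact is at 4.4 N. Now the first stroke down, to about z 97.

```bash
python3 -m inch '[{"x":0,"y":0,"z":0.2,"yaw":0,"claw":1},{"x":0,"y":0,"z":0.2,"yaw":0,"claw":1},{"x":0,"y":0,"z":0.2,"yaw":0,"claw":1},{"x":0,"y":0,"z":0.2,"yaw":0,"claw":1},{"x":0,"y":0,"z":0.2,"yaw":0,"claw":1},{"x":0,"y":0,"z":0.2,"yaw":0,"claw":1},{"x":0,"y":0,"z":0.2,"yaw":0,"claw":1},{"x":0,"y":0,"z":0.2,"yaw":0,"claw":1},{"x":0,"y":0,"z":0.15,"yaw":0,"claw":1},{"x":0,"y":0,"z":0.1,"yaw":0,"claw":1},{"x":0,"y":0,"z":0,"yaw":0,"claw":1}]'
```

```text
time: 53.7
eef_pos: [478.6, -357.3, 99.9]
ee_rot: [0.001, -0.038, 0.999, -0.0]
force: [-0.8, 0.4, 10.0]
width: 0.0
grasp_force: 4.5
```

```bash
python3 -m inch '[{"x":0,"y":0,"z":0.05,"yaw":0,"claw":1},{"x":0,"y":0,"z":0.03,"yaw":0,"claw":1},{"x":0,"y":0,"z":0,"yaw":0,"claw":1},{"x":0,"y":0,"z":0,"yaw":0,"claw":1}]'
python3 -c "
from h import *
S=snap('side','s13.png');cv2.imwrite('pics/c13.png',cv2.resize(S['image'][150:330,280:420],(560,600),interpolation=cv2.INTER_CUBIC))"
```

```text
time: 54.1
eef_pos: [479.0, -357.6, 98.6]
ee_rot: [0.002, -0.038, 0.999, -0.001]
force: [-10.3, 9.6, 44.9]
width: 0.008
grasp_force: 23.5
```

View pics/c13.png

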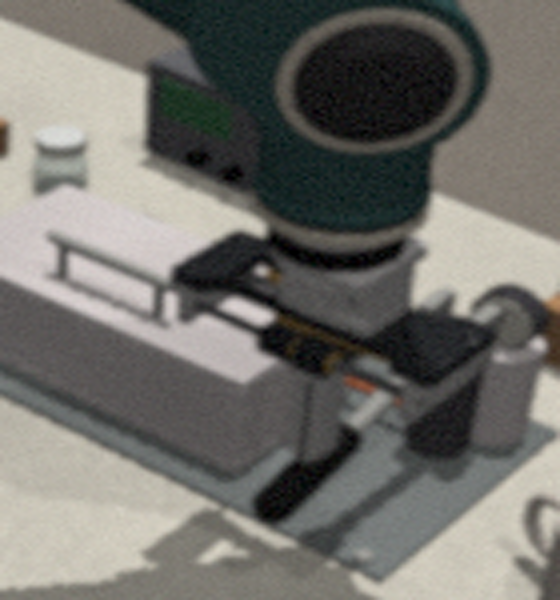

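The lever is at its bottom stop (45 N at z 98.6). I'll come right up, then repeat with about 2 mm less push.

```bash
python3 -m inch '[{"x":0,"y":0,"z":-0.1,"yaw":0,"claw":1},{"x":0,"y":0,"z":-0.3,"yaw":0,"claw":1},{"x":0,"y":0,"z":-0.3,"yaw":0,"claw":1},{"x":0,"y":0,"z":-0.3,"yaw":0,"claw":1},{"x":0,"y":0,"z":-0.3,"yaw":0,"claw":1},{"x":0,"y":0,"z":-0.3,"yaw":0,"claw":1},{"x":0,"y":0,"z":-0.3,"yaw":0,"claw":1},{"x":0,"y":0,"z":-0.3,"yaw":0,"claw":1},{"x":0,"y":0,"z":-0.4,"yaw":0,"claw":1},{"x":0,"y":0,"z":0,"yaw":0,"claw":1},{"x":0,"y":0,"z":0,"yaw":0,"claw":1},{"x":0,"y":0,"z":0,"yaw":0,"claw":1},{"x":0,"y":0,"z":0,"yaw":0,"claw":1}]'
python3 -c "
from h import *
S=snap('side','s14.png');print([cen(k).round(1).tolist() for k in blobs(S,45,(340,240,380,275),10)]);go((*tw(-101,-214.7),97.5))"
```

```text
time: 55.45
eef_pos: [477.3, -356.8, 224.7]
ee_rot: [-0.001, -0.038, 0.999, 0.0]
force: [-0.6, -0.3, 0.5]
width: 0.0
grasp_force: 0.0
[[362.7, 252.6]]
t 55.5 tcp [ 477.4 -356.8  224.8] ya 94.3 tilt [-0.001  0.   ] F [-0.2 -1.  -1.2] w 0.002 -> xyz [-0.016 -0.009  2.546] total 2.55
```

The lever is fully back up at its rest pixel (362.7,252.6). Second stroke, down and up:

```bash
python3 -m inch '[{"x":0,"y":0,"z":0.3,"yaw":0,"claw":1},{"x":0,"y":0,"z":0.25,"yaw":0,"claw":1},{"x":0,"y":0,"z":0.25,"yaw":0,"claw":1},{"x":0,"y":0,"z":0.25,"yaw":0,"claw":1},{"x":0,"y":0,"z":0.25,"yaw":0,"claw":1},{"x":0,"y":0,"z":0.25,"yaw":0,"claw":1},{"x":0,"y":0,"z":0.25,"yaw":0,"claw":1},{"x":0,"y":0,"z":0.25,"yaw":0,"claw":1},{"x":0,"y":0,"z":0.2,"yaw":0,"claw":1},{"x":0,"y":0,"z":0.15,"yaw":0,"claw":1},{"x":0,"y":0,"z":0.1,"yaw":0,"claw":1},{"x":0,"y":0,"z":0.05,"yaw":0,"claw":1},{"x":0,"y":0,"z":0,"yaw":0,"claw":1},{"x":0,"y":0,"z":0,"yaw":0,"claw":1}]'
python3 -m inch '[{"x":0,"y":0,"z":-0.1,"yaw":0,"claw":1},{"x":0,"y":0,"z":-0.3,"yaw":0,"claw":1},{"x":0,"y":0,"z":-0.3,"yaw":0,"claw":1},{"x":0,"y":0,"z":-0.3,"yaw":0,"claw":1},{"x":0,"y":0,"z":-0.3,"yaw":0,"claw":1},{"x":0,"y":0,"z":-0.3,"yaw":0,"claw":1},{"x":0,"y":0,"z":-0.3,"yaw":0,"claw":1},{"x":0,"y":0,"z":-0.3,"yaw":0,"claw":1},{"x":0,"y":0,"z":-0.35,"yaw":0,"claw":1},{"x":0,"y":0,"z":0,"yaw":0,"claw":1},{"x":0,"y":0,"z":0,"yaw":0,"claw":1},{"x":0,"y":0,"z":0,"yaw":0,"claw":1},{"x":0,"y":0,"z":0,"yaw":0,"claw":1}]'
```

```text
time: 56.9
eef_pos: [478.3, -357.2, 98.9]
ee_rot: [0.001, -0.038, 0.999, -0.0]
force: [-5.0, 5.1, 27.9]
width: 0.003
grasp_force: 13.9
time: 58.2
eef_pos: [477.4, -356.8, 224.7]
ee_rot: [-0.001, -0.038, 0.999, 0.0]
force: [0.2, -0.5, -0.3]
width: 0.008
grasp_force: 0.0
```

Third stroke, plus a fourth for safety:

```bash
python3 -m inch '[{"x":0,"y":0,"z":0.3,"yaw":0,"claw":1},{"x":0,"y":0,"z":0.25,"yaw":0,"claw":1},{"x":0,"y":0,"z":0.25,"yaw":0,"claw":1},{"x":0,"y":0,"z":0.25,"yaw":0,"claw":1},{"x":0,"y":0,"z":0.25,"yaw":0,"claw":1},{"x":0,"y":0,"z":0.25,"yaw":0,"claw":1},{"x":0,"y":0,"z":0.25,"yaw":0,"claw":1},{"x":0,"y":0,"z":0.25,"yaw":0,"claw":1},{"x":0,"y":0,"z":0.2,"yaw":0,"claw":1},{"x":0,"y":0,"z":0.15,"yaw":0,"claw":1},{"x":0,"y":0,"z":0.1,"yaw":0,"claw":1},{"x":0,"y":0,"z":0.05,"yaw":0,"claw":1},{"x":0,"y":0,"z":0,"yaw":0,"claw":1},{"x":0,"y":0,"z":0,"yaw":0,"claw":1}]'
python3 -m inch '[{"x":0,"y":0,"z":-0.1,"yaw":0,"claw":1},{"x":0,"y":0,"z":-0.3,"yaw":0,"claw":1},{"x":0,"y":0,"z":-0.3,"yaw":0,"claw":1},{"x":0,"y":0,"z":-0.3,"yaw":0,"claw":1},{"x":0,"y":0,"z":-0.3,"yaw":0,"claw":1},{"x":0,"y":0,"z":-0.3,"yaw":0,"claw":1},{"x":0,"y":0,"z":-0.3,"yaw":0,"claw":1},{"x":0,"y":0,"z":-0.3,"yaw":0,"claw":1},{"x":0,"y":0,"z":-0.35,"yaw":0,"claw":1},{"x":0,"y":0,"z":0,"yaw":0,"claw":1},{"x":0,"y":0,"z":0,"yaw":0,"claw":1},{"x":0,"y":0,"z":0,"yaw":0,"claw":1},{"x":0,"y":0,"z":0,"yaw":0,"claw":1}]'
python3 -m inch '[{"x":0,"y":0,"z":0.3,"yaw":0,"claw":1},{"x":0,"y":0,"z":0.25,"yaw":0,"claw":1},{"x":0,"y":0,"z":0.25,"yaw":0,"claw":1},{"x":0,"y":0,"z":0.25,"yaw":0,"claw":1},{"x":0,"y":0,"z":0.25,"yaw":0,"claw":1},{"x":0,"y":0,"z":0.25,"yaw":0,"claw":1},{"x":0,"y":0,"z":0.25,"yaw":0,"claw":1},{"x":0,"y":0,"z":0.25,"yaw":0,"claw":1},{"x":0,"y":0,"z":0.2,"yaw":0,"claw":1},{"x":0,"y":0,"z":0.15,"yaw":0,"claw":1},{"x":0,"y":0,"z":0.1,"yaw":0,"claw":1},{"x":0,"y":0,"z":0.05,"yaw":0,"claw":1},{"x":0,"y":0,"z":0,"yaw":0,"claw":1},{"x":0,"y":0,"z":0,"yaw":0,"claw":1}]'
python3 -m inch '[{"x":0,"y":0,"z":-0.1,"yaw":0,"claw":1},{"x":0,"y":0,"z":-0.3,"yaw":0,"claw":1},{"x":0,"y":0,"z":-0.3,"yaw":0,"claw":1},{"x":0,"y":0,"z":-0.3,"yaw":0,"claw":1},{"x":0,"y":0,"z":-0.3,"yaw":0,"claw":1},{"x":0,"y":0,"z":-0.3,"yaw":0,"claw":1},{"x":0,"y":0,"z":-0.3,"yaw":0,"claw":1},{"x":0,"y":0,"z":-0.3,"yaw":0,"claw":1},{"x":0,"y":0,"z":-0.6,"yaw":0,"claw":1},{"x":0,"y":0,"z":-0.5,"yaw":0,"claw":1},{"x":0,"y":0,"z":0,"yaw":0,"claw":1},{"x":0,"y":0,"z":0,"yaw":0,"claw":1},{"x":0,"y":0,"z":0,"yaw":0,"claw":1},{"x":0,"y":0,"z":0,"yaw":0,"claw":1}]'
python3 -c "
from h import *
S=snap('side','s15.png');print([cen(k).round(1).tolist() for k in blobs(S,45,(340,240,380,275),10)])
d=cv2.absdiff(S['image'],cv2.imread('pics/s12.png'))[200:300,255:345].max(axis=2);print((d>40).sum(),d.mean())"
```

```text
time: 59.6
eef_pos: [478.2, -357.2, 98.9]
ee_rot: [0.001, -0.038, 0.999, -0.0]
force: [-4.8, 5.2, 27.8]
width: 0.008
grasp_force: 14.2
time: 60.9
eef_pos: [477.4, -356.8, 224.7]
ee_rot: [-0.001, -0.038, 0.999, 0.0]
force: [1.4, 0.3, -0.5]
width: 0.004
grasp_force: 0.0
time: 62.3
eef_pos: [478.2, -357.2, 98.8]
ee_rot: [0.001, -0.038, 0.999, -0.0]
force: [-5.9, 4.0, 27.8]
width: 0.012
grasp_force: 14.2
time: 63.7
eef_pos: [477.3, -356.7, 262.0]
ee_rot: [-0.001, -0.038, 0.999, 0.0]
force: [0.0, -0.4, -0.7]
width: 0.003
grasp_force: 0.0
[[362.7, 252.6]]
1355 17.983444444444444
```

```bash
python3 -c "
from h import *
S=load('side');cv2.imwrite('pics/c15.png',cv2.resize(S['image'][150:330,240:420],(600,600),interpolation=cv2.INTER_CUBIC))"
```

```text
(no output)
```

View pics/c15.png

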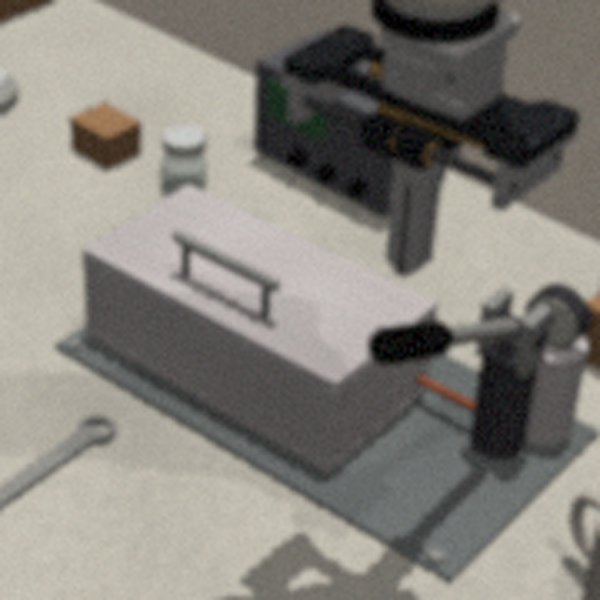

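The lid is flat shut, the lever is up, and the gripper is clear of everything. I'll hand the job in.

```bash
python3 -c "
from plant import finish_job
print(finish_job())"
```

```text
the job is handed in; nothing more can be done
None
```

I handed the job in at about 64 s of robot time: all three switches pressed to the click from left to right, stood upright in the chamber, lid shut and four full pump strokes given; `finish_job` returned no verdict, so the result is unconfirmed.

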